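# Clasp the fuming chamber and hold its purge key turned

### The job

Get the fingerprint fuming chamber purging: swing the steel clasp at the front of its closed lid down flat until it snaps into its catch on the deck. Then take the key with the square head out of the key stand, push it fully home into the key switch on the deck (it has sticky pins, so wiggle it if it jams) and turn it a quarter turn clockwise to its stop. The switch springs back, so finish while still gripping the key and holding it turned; keep the lid shut, leave the other two keys in the stand and do not disturb the other things on the bench.

Things in the scene. Friction and masses are not known exactly. Their poses are not given: they have to be found in the camera images.
- chamber: Fuming chamber, fixed: white sheet-metal box 340 (x) by 320 mm (y), control deck along its front 100 mm above the bench (chamber x -170 to -70), clear lid behind it, top at 116 mm. Origin: centre of its underside; x from deck to rear, y to the left seen from the robot, z up. Clasp at chamber y +48, key switch at y -90 mm; lamps and a rocker between them are under 7 mm high.
- clasp (a joint): Clasp angle, rad: 0 = flat over the deck, snapped in its catch; pi/2 = upright; more = leaning back over the lid. Starts at 1.15 to 1.95. Stiff hinge: it stays where it is left, about 1 N at its end swings it. Over the last 5 mm of the end's travel it must be pressed past a sprung ball: about 6 N down on point clasp_press; then it stays down.
- clasp_hinge (a point): Centre of the clasp's hinge pin (along chamber y) on the front edge of the hinged 1 kg lid, 118 mm above the bench (more = lid lifted); axes as the chamber's. Clasp: steel leaf 30 mm wide, 3 thick, 72 long; at angle a it points along (-cos a, 0, sin a) in chamber axes. Its window drops over a stud 25 mm before the hinge, top at 120 mm. Catch block, 22 mm wide, 75 to 92 mm before the hinge, top at 130 mm.
- clasp_press (a point): Point on the clasp leaf's outer face (upper face when closed), on its middle line 50 mm from the hinge; the solid part to push on (30 x 30 mm). Axes are the clasp's.
- clasp_nose (a point): Middle of the round bar (5 mm) at the free end of the clasp, 70 mm from the hinge. Axes are the clasp's: x back towards the hinge.
- switch_mouth (a point): Centre of the key slot in the round steel switch (43 mm across), on its face 116 mm above the bench, 16 above the deck. Axes as the chamber's. Unturned, the slot runs along chamber x, 15 by 5.8 mm, mouth chamfered 2 mm. The key goes straight down 28 mm until its collar rests on the face; three sprung, sticky pins resist with 5 to 12 N. Until it is home (or a few mm short) the switch is barred from turning.
- switch (a joint): Turn of the key switch, rad: 0 = at rest (slot along chamber x), grows clockwise seen from above to the stop at 1.571. A spring (0.02 N m at rest, 0.09 N m at the stop) turns it back when let go. The key has about 0.2 rad of play in the slot, so the key itself turns more than a quarter (about 1.75 rad) before the stop is felt.
- square_key: The chamber's key, upright in the stand. Black flat head, square corners, ring window near the top: 30 mm wide (key x), 10 thick (key y), 6 to 41 mm above the origin; grip across the 10 mm, about 27 above the origin. Steel collar 20 x 14 x 6 mm. Origin: centre of the collar's underside, 42 mm above the bench in the stand. Blade below it: 12 (x) by 4 mm, 28 long, pointed. Fits either way round. 30 to 60 g.
- key_stand: Fixed wooden block 60 x 160 x 42 mm with three upright key slots in its top, in a row along its y, 48 mm apart, the middle one at its centre. Origin: centre of its underside. Keys' blades lie along its y, 28 mm deep; which key is in which slot varies.
- round_key: Another key in the stand, not to be touched: thin round disc head, 30 mm across, 6 mm thick. Origin and blade as the square-headed key.
- tee_key: Another key in the stand, not to be touched: a T-shaped head, a 9 mm thick crossbar 30 mm long, 25 mm above the stand at its highest. Origin and blade as the square-headed key.
- powder_jar: Bystander: jar 58 mm across, 66 mm tall; origin: centre of its underside.
- brush: Bystander: fingerprint brush lying on the bench in front of the chamber.
- tape_roll: Bystander: roll of clear tape, 84 mm across, 24 mm high, lying on the bench.
- magnifier: Bystander: brass-rimmed magnifier, 84 mm lens with a 100 mm handle, lying on the bench.
- sample_box: Bystander: black card box 70 x 110 x 45 mm.

How it is judged:
By the outcome, as a careful person would: the job done as asked, in the order asked, and still so for the second after the job is handed in, while the arm keeps its last pose, push and grip.
It also fails if it takes over 64 s, if anything falls off the work surface, if the arm or the gripper's body presses on something with over 40 N, if the wrist force passes 120 N, or if a joint passes its speed limit or range.

### The arm

A 6-joint arm with a two-finger parallel gripper is mounted at the origin on the work surface. World frame = base frame: x ahead of the robot, y to its left, z up, the work surface at z = 0. Lengths are in m, angles in rad, forces in N, time in s.
With the tool pointing down it reaches from about 0.35 to 0.8 m from the base axis. Payload 7.3 kg.
Tool frame: the origin (TCP) lies at the very end of the fingers, on their centre line; the grasp point (between the pads) lies hold_point_z behind it (hold_point_z is the distance from the TCP to the grasp point, in m); z points along the fingers, y is the direction in which the jaws open and shut (so a half turn about z gives the same grasp; the last joint's range is limited). The gripper opens to 85 mm and grips with 20 to 120 N. Pads are 22 mm wide; open, the fingers measure 114 mm over their backs; the gripper's body (76 mm by 85 mm) begins 54 mm behind the grasp point. The pads swing forward as they close: fully open they stand 13 mm farther back than shut.
Start: joints at [-1.433, 0.342, 1.524, -0, 1.275, -0.146], TCP at [0.147, -0.504, 0.209] pointing down, gripper open.
Joint ranges: [-2.53, 2.53], [-0.77, 2.02], [0.04, 2.7], [-1, 4.14], [0.28, 2.66], [-3.11, 3.11]. Speed limits (rad/s): [2.57, 2.57, 3.14, 3.14, 3.14, 3.14].

### API

Orientations are given as [roll, pitch, yaw] about the fixed x, y, z axes, in that order (R = Rz(yaw) Ry(pitch) Rx(roll)).
In Python, from bench import get_obs, grab_frame, sign_off, hold_point_z gives the robot as it stands.
- The arm moves only by the tool send_rows, never from a script. Its argument "steps" is one flat list of numbers, 7 for each row, row after row: the shift along the world's x, y, z in cm, then the turn, a rotation vector about the world's x, y, z in rad, then the closure, from 0 (fully open) to 1 (shut). In form: [x, y, z, rx, ry, rz, grip, x, y, z, rx, ry, rz, grip, ...]. A call has 1 to 5 rows; each row is the pose to reach, as a shift and turn from the pose commanded when the call began; what a row does not reach only later rows make up. A row lasts 1/12 s, in which the tool goes at most 41.7 mm and 7.16 degrees, less where a joint would pass 70% of its speed; a pose out of reach is approached as far as the arm can. A call with a gripper value outside its range is refused whole. The fingers move at their own pace and stop on an object; "force" is the grip in N (left out, the last holds). Time passes only in rows, so rows that repeat a pose let the fingers close. It gives the time, the measured TCP pose, the force and the opening at its end, in the units of the state.
- get_obs(): the state, without advancing time (a new reading comes with each control period).
- grab_frame(name): name is "side" or "top" or "wrist"; returns a dict with "color" (420x560x3 uint8, blue, green, red), "K" (3x3 intrinsics, pixels), "distortion" ([k1, k2, p1, p2, k3] as OpenCV has them; the pictures are not rectified), "extrinsics" (4x4, takes a point from camera to world coordinates). Camera axes: x right, y down, z forward; pixel columns grow to the right and rows downward; lengths in m; the calibration is good to about 2 mm. A picture is of the moment at which its call begins. There is no depth.
- sign_off(): hands the job in, once; it reports no verdict.
The state is a dict: "time_s": time; "q": joint angles; "dq": joint speeds; "joint_efforts": joint torques, N m; "tcp_pos": TCP position; "ee_rot": TCP orientation; "force": force on the tool from outside, world axes, zero at the start; "torque": the same for the moment, N m; "opening": finger opening in m.
Only numpy, scipy, OpenCV 4.12 (cv2) and the standard library are available. Lean on these libraries where they do the work, as an engineer would, in place of code of your own. Each camera call takes 0.05 s, during which the arm holds its last target.

## Working session

There is one attempt and no reset: what is moved stays moved. The work goes in short steps, Python scripts to look and compute and a tool call to move; the robot and the scene stay as the last step left them, time stands still between calls to the robot, and variables do not carry over. Pictures are saved under pics/ and viewed, and the job is handed in when it is done.

Besides the shell and the picture viewer there is one more tool, called after "Request:" as a command line: name --argument value ..., lists and objects as JSON in quotes. send_rows: Moves the arm, as the interface text tells. Its arguments: {"type":"object","properties":{"steps":{"type":"array","items":{"type":"number"}},"force":{"type":"number"}},"required":["steps"]}

```bash
mkdir -p pics; ls
python3 - <<'E'
from bench import *
import bench,cv2
o=get_obs();print(o);print(hold_point_z)
for n in("side","top","wrist"):
    f=grab_frame(n);cv2.imwrite(f"pics/{n}0.png",f["color"]);print(n,f["K"],f["distortion"],f["extrinsics"])
E
```

```text
pics
{'time_s': 0.0, 'q': array([-1.43299337e+00,  3.42739878e-01,  1.52499327e+00,  1.69271176e-05,
        1.27538282e+00, -1.46015962e-01]), 'dq': array([-1.51512854e-03,  6.47073139e-04, -1.42150671e-03, -8.98084438e-04,
        1.24410230e-03, -8.65073278e-05]), 'joint_efforts': array([-4.15825261e-04, -4.33679581e+01, -2.46010387e+01, -3.04375635e-04,
        7.92220118e-03,  5.45215883e-06]), 'tcp_pos': array([ 0.14697311, -0.50357267,  0.20802536]), 'ee_rot': array([-3.14008791e+00, -2.37652169e-04,  2.83813802e-01]), 'force': array([-0.59219222, -0.32950237, -0.22012277]), 'torque': array([-0.04040324, -0.02160324,  0.0168722 ]), 'opening': 0.08536156292647638}
0.0187
side [[416.08944664   0.         278.54669646]
 [  0.         416.08944664 211.03051448]
 [  0.           0.           1.        ]] [-0.07120192  0.          0.          0.          0.        ] [[-0.80696041 -0.36818941  0.46179157 -0.03097686]
 [-0.59057845  0.5105318  -0.6249595   0.73393692]
 [-0.00565581 -0.77704172 -0.62942368  0.84347359]
 [ 0.          0.          0.          1.        ]]
top [[408.69732771   0.         271.28063382]
 [  0.         408.69732771 211.31862595]
 [  0.           0.           1.        ]] [-0.08824858  0.          0.          0.          0.        ] [[ 0.00856678 -0.99891176  0.04584657  0.45532534]
 [-0.9998459  -0.00925932 -0.01491454 -0.00287797]
 [ 0.01532281 -0.04571173 -0.99883715  1.36332763]
 [ 0.          0.          0.          1.        ]]
wrist [[350.63101011   0.         280.25820967]
 [  0.         350.63101011 210.2273781 ]
 [  0.           0.           1.        ]] [-0.02892876  0.          0.          0.          0.        ] [[ 2.79760058e-01 -9.26393615e-01 -2.52049957e-01  2.10522686e-01]
 [-9.60069501e-01 -2.70200747e-01 -7.25128199e-02 -4.86352548e-01]
 [-9.28673167e-04  2.62271667e-01 -9.64993632e-01  3.73425352e-01]
 [ 0.00000000e+00  0.00000000e+00  0.00000000e+00  1.00000000e+00]]
```

View pics/side0.png

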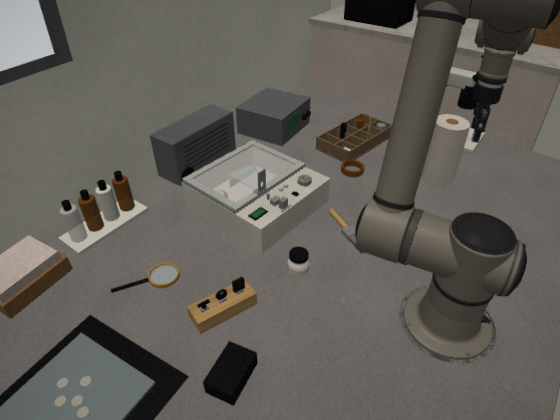

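View pics/top0.png

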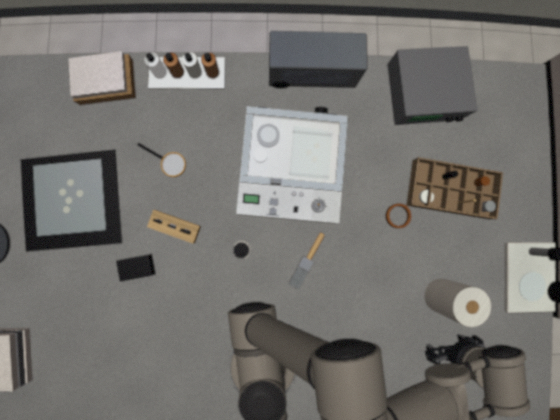

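View pics/wrist0.png

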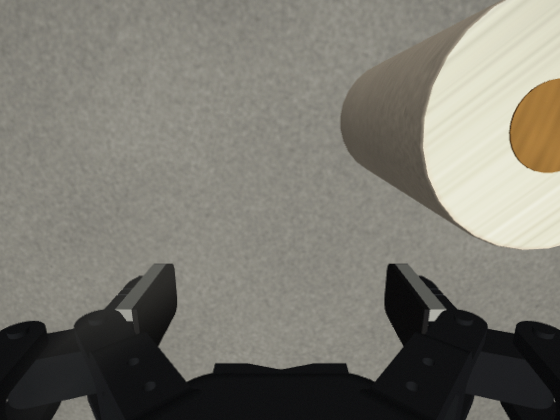

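```bash
cat > h.py <<'E'
import numpy as np,cv2
from bench import *
from scipy.spatial.transform import Rotation as R
def ray(f,uv):
    uv=np.array(uv,float).reshape(-1,1,2)
    n=cv2.undistortPoints(uv,f["K"],np.array(f["distortion"])).reshape(-1,2)
    E=f["extrinsics"];d=np.c_[n,np.ones(len(n))]@E[:3,:3].T
    return E[:3,3],d
def plane(f,uv,z):
    o,d=ray(f,uv);return o+d*((z-o[2])/d[:,2])[:,None]
def proj(f,P):
    P=np.array(P,float).reshape(-1,3);E=np.linalg.inv(f["extrinsics"])
    r=cv2.projectPoints(P,cv2.Rodrigues(E[:3,:3])[0],E[:3,3],f["K"],np.array(f["distortion"]))[0]
    return r.reshape(-1,2)
def tri(fs,uvs):
    A=np.zeros((3,3));b=np.zeros(3)
    for f,uv in zip(fs,uvs):
        o,d=ray(f,uv);d=d[0]/np.linalg.norm(d[0]);M=np.eye(3)-np.outer(d,d);A+=M;b+=M@o
    return np.linalg.solve(A,b)
def crop(f,x0,y0,x1,y1,s,name):
    c=f["color"][y0:y1,x0:x1];cv2.imwrite("pics/"+name,cv2.resize(c,None,fx=s,fy=s,interpolation=cv2.INTER_CUBIC))
E
python3 - <<'E'
from h import *
f=grab_frame("top");crop(f,225,95,360,230,4.4,"t1.png");crop(f,110,190,230,290,5,"t2.png")
g=grab_frame("side");crop(g,170,130,340,250,4.5,"s1.png");crop(g,180,265,270,335,8,"s2.png")
E
```

```text
(no output)
```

View pics/t1.png

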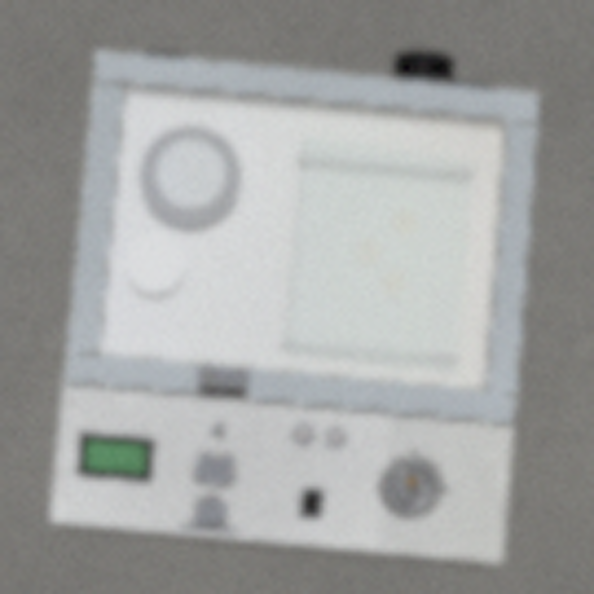

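View pics/t2.png

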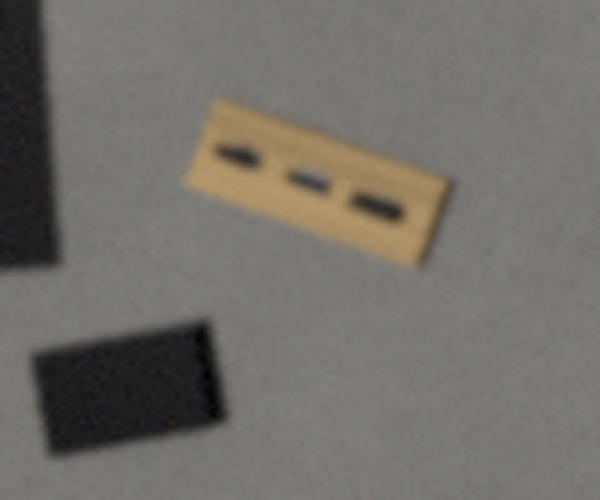

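View pics/s1.png

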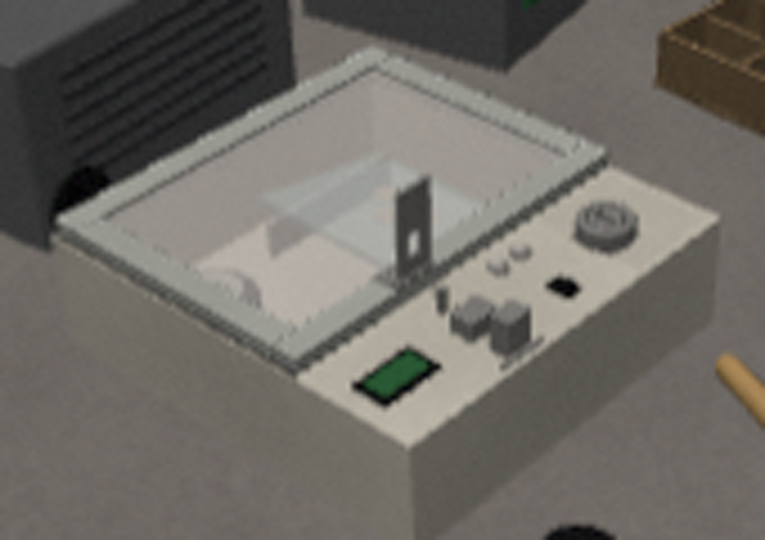

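View pics/s2.png

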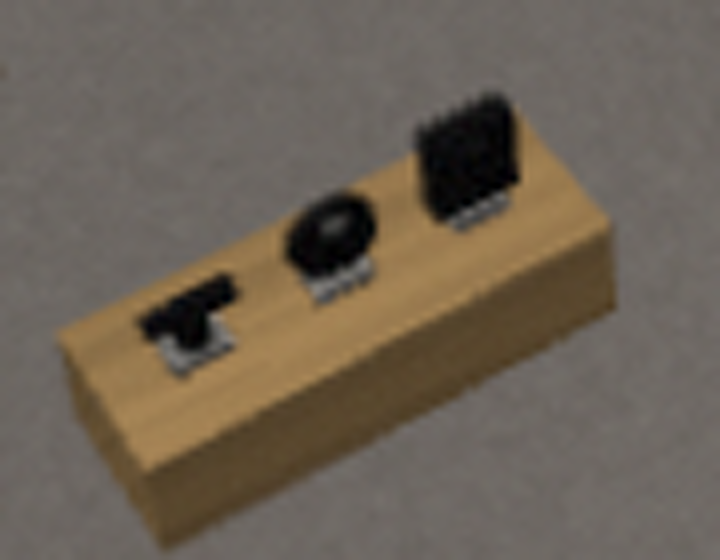

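Run:
```python
from h import *
f=grab_frame("top");g=grab_frame("side")
c=lambda a,x,y,s:(np.array(a)+.5)/s-.5+[x,y]
t1=lambda a:c(a,225,95,4.4); t2=lambda a:c(a,110,190,5); s1=lambda a:c(a,170,130,4.5); s2=lambda a:c(a,180,265,8)
fr=plane(f,t1([[50,522],[503,562]]),.1);re=plane(f,t1([[97,50],[540,92]]),.116);print(fr,re)
print("w",np.linalg.norm(fr[0]-fr[1]),np.linalg.norm(re[0]-re[1]),np.linalg.norm((fr-re)[:,:2],axis=1))
yv=fr[0]-fr[1];yv[2]=0
y2=re[0]-re[1]
psi=[np.arctan2(-v[0],v[1]) for v in (yv,y2)];xs=[np.arctan2(v[1],v[0]) for v in re-fr];print("psi",psi,xs)
print("sw top",plane(f,t1([411,487]),.116),"side",plane(g,s1([606,226]),.116),"tri",tri([f,g],[t1([411,487]),s1([606,226])]))
# stand by mask
hsv=cv2.cvtColor(f["color"],cv2.COLOR_BGR2HSV);m=cv2.inRange(hsv,(8,70,60),(28,255,255))
m[:, :140]=0;m[:,205:]=0;m[:205]=0;m[245:]=0
m=cv2.morphologyEx(m,cv2.MORPH_CLOSE,np.ones((7,7)))
cs=max(cv2.findContours(m,0,2)[0],key=cv2.contourArea);r=cv2.minAreaRect(cs);b=cv2.boxPoints(r);P=plane(f,b,.042);print("stand",P,P.mean(0),np.linalg.norm(P[0]-P[1]),np.linalg.norm(P[1]-P[2]))
P=plane(f,t2([[218,98],[452,180],[418,266],[186,185]]),.042);print(P.mean(0),np.linalg.norm(P[0]-P[1]),np.linalg.norm(P[1]-P[2]),P)
v=P[1]-P[0];print("yaw of stand y",np.arctan2(v[1],v[0]))
print("heads z.08 top",plane(f,t2([378,206]),.083),plane(f,t2([309,181]),.075),plane(f,t2([240,157]),.065))
print("square side",plane(g,s2([468,155]),.066),"tri",tri([f,g],[t2([378,206]),s2([468,98])]))
print("clasp hinge/tip", plane(g,s1([412,280]),.118), tri([f,g],[t1([224,377]),s1([413,185])]))
```

```text
[[ 0.50632229  0.08737257  0.1       ]
 [ 0.48098478 -0.23221034  0.1       ]] [[ 0.83968132  0.05785435  0.116     ]
 [ 0.81425403 -0.25649234  0.116     ]]
w 0.3205857571315766 0.3153734066939729 [0.33466336 0.33415267]
psi [np.float64(-0.07911756341006151), np.float64(-0.08071359724896708)] [np.float64(-0.08831749706513135), np.float64(-0.07273147251334804)]
sw top [[ 0.53239548 -0.16469304  0.116     ]] side [[ 0.52847083 -0.15690493  0.116     ]] tri [ 0.53319552 -0.16530162  0.10935755]
stand [[0.46292625 0.38139198 0.042     ]
 [0.52050747 0.36189202 0.042     ]
 [0.46729736 0.20681839 0.042     ]
 [0.41006253 0.22641406 0.042     ]] [0.4651984  0.29412911 0.042     ] 0.06079346533468722 0.1639486118108316
[0.46536646 0.29442001 0.042     ] 0.16200724131444366 0.0596203341914167 [[0.51930657 0.36094136 0.042     ]
 [0.46763387 0.20739567 0.042     ]
 [0.41190918 0.22859338 0.042     ]
 [0.46261624 0.38074962 0.042     ]]
yaw of stand y -1.8954209195379224
heads z.08 top [[0.45050774 0.24713963 0.083     ]] [[0.46578538 0.2927565  0.075     ]] [[0.48068913 0.33964078 0.065     ]]
square side [[0.45235072 0.24879481 0.066     ]] tri [0.45120811 0.24626007 0.09024346]
clasp hinge/tip [[ 0.59566718 -0.028852    0.118     ]] [ 0.59752054 -0.03295304  0.18934665]
```

Request:
send_rows --steps '[0,0,12,0,0,0,0,0,0,12,0,0,0,0.5,0,0,12,0,0,0,1,6,6,12,0,0,-0.1,1,9,9,12,0,0,-0.2,1]'

```text
time_s: 0.77
tcp_pos: [0.2058, -0.4464, 0.3308]
ee_rot: [3.136, -0.001, 0.075]
force: [1.0, -0.0, -1.0]
opening: 0.0389
```

Request:
send_rows --steps '[2.9,2.8,0,0,0,-0.1,1,5.8,5.6,0,0,0,-0.16,1,8.7,8.4,0,0,0,-0.16,1,11.6,11.2,0,0,0,-0.16,1,14.5,14,0,0,0,-0.16,1]'

```text
time_s: 1.18
tcp_pos: [0.3519, -0.3034, 0.3289]
ee_rot: [3.141, -0.0, -0.076]
force: [-0.2, -1.0, -1.0]
opening: -0.0002
```

Request:
send_rows --steps '[2.9,2.8,0,0,0,0,1,5.8,5.6,0,0,0,0,1,8.7,8.4,0,0,0,0,1,11.6,11.2,0,0,0,0,1,14.5,14,0,0,0,0,1]'

```text
time_s: 1.6
tcp_pos: [0.497, -0.1633, 0.3289]
ee_rot: [3.141, -0.0, -0.076]
force: [0.8, -0.9, -0.4]
opening: -0.0005
```

Request:
send_rows --steps '[2.9,2.8,0,0,0,0,1,5.8,5.6,0,0,0,0,1,8.7,8.4,-2,0,0,0,1,9.5,9,-4,0,0,0,1,9.5,9,-4,0,0,0,1]'

```text
time_s: 2.02
tcp_pos: [0.5911, -0.0719, 0.2834]
ee_rot: [-3.14, 0.008, -0.072]
force: [-0.7, -0.1, -1.1]
opening: 0.0001
```

Run:
```python
from h import *
o=get_obs();print(o['q'],o['tcp_pos'],o['ee_rot'],o['time_s'],o['force'])
f=grab_frame("wrist");cv2.imwrite("pics/w1.png",f["color"])
g=grab_frame("side");crop(g,170,30,370,180,4,"s3.png")
```

```text
[-2.50119129e-01  4.40158694e-01  1.16980062e+00  6.19369845e-04
  1.53967321e+00  1.39284001e+00] [ 0.5910577  -0.07192837  0.28343518] [-3.13956028  0.00780334 -0.07217665] 2.0167 [-0.72807648 -0.12448946 -1.11479881]
```

View pics/w1.png

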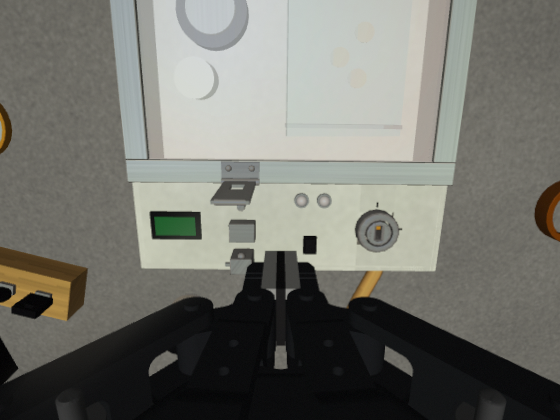

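View pics/s3.png

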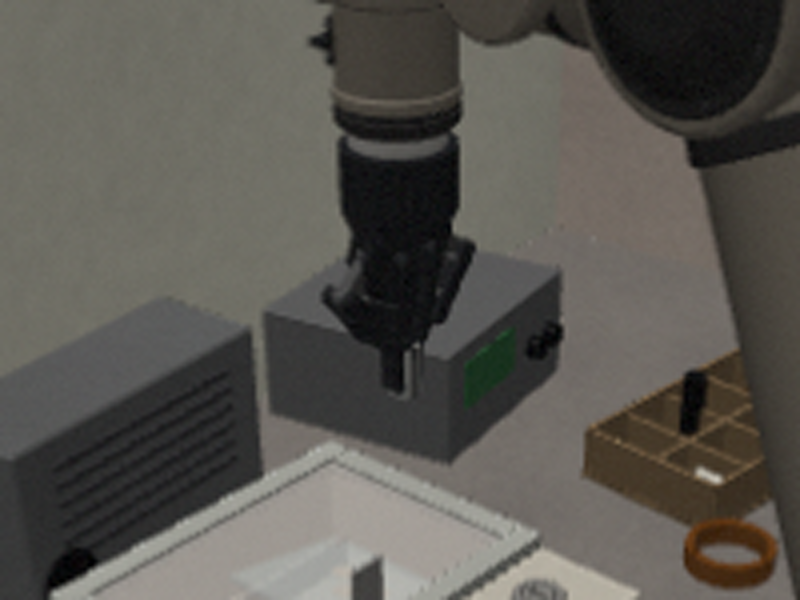

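Run:
```python
from h import *
f=grab_frame("wrist")
print("sw",plane(f,[378,231],.116),"hinge",plane(f,[240,180],.118))
print("deck front corners",plane(f,[[142,269],[436,269]],.1))
print("lid front edge",plane(f,[[128,160],[454,162],[130,181],[452,183]],.116))
print("leaf tip at z .188",plane(f,[[211,203],[248,204]],.188),plane(f,[237,262],.115))
```

```text
sw [[ 0.53527806 -0.17152842  0.116     ]] hinge [[ 0.598362   -0.03760384  0.118     ]]
deck front corners [[ 0.50480097  0.08296321  0.1       ]
 [ 0.48025049 -0.23998334  0.1       ]]
lid front edge [[ 0.62578528  0.0685204   0.116     ]
 [ 0.60018218 -0.24551959  0.116     ]
 [ 0.60531704  0.07040477  0.116     ]
 [ 0.57953659 -0.24463203  0.116     ]]
leaf tip at z .188 [[ 0.59422953 -0.02216799  0.188     ]
 [ 0.59124328 -0.0509005   0.188     ]] [[ 0.51187268 -0.02491616  0.115     ]]
```

Request:
send_rows --steps '[2.5,1.8,0,0,0,0,1,4.6,3.6,0,0,0,0,1,4.6,3.6,-4,0,0,0,1,4.6,3.6,-8,0,0,0,1,4.6,3.6,-12,0,0,0,1]'

```text
time_s: 2.58
tcp_pos: [0.6377, -0.0405, 0.1701]
ee_rot: [3.141, -0.005, -0.078]
force: [0.7, 0.4, -1.2]
opening: 0.0
```

Run:
```python
from h import *
o=get_obs();print(o['tcp_pos'],o['ee_rot'],o['time_s'],o['force'])
f=grab_frame("wrist");cv2.imwrite("pics/w2.png",f["color"])
g=grab_frame("side");crop(g,200,100,320,220,5,"s4.png")
o=get_obs();print(o['tcp_pos'],o['ee_rot'],o['time_s'],o['force'])
```

```text
[ 0.63769662 -0.04054012  0.17011563] [ 3.14060713 -0.00524393 -0.07750779] 2.5833 [ 0.66302516  0.4083672  -1.22814215]
[ 0.63298349 -0.03993668  0.16367086] [-3.14076668  0.01133365 -0.07805111] 2.6833 [ 0.21164196 -0.52339802 -0.86517893]
```

View pics/w2.png

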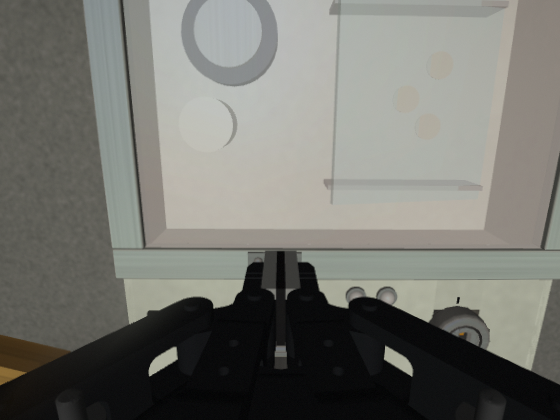

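View pics/s4.png

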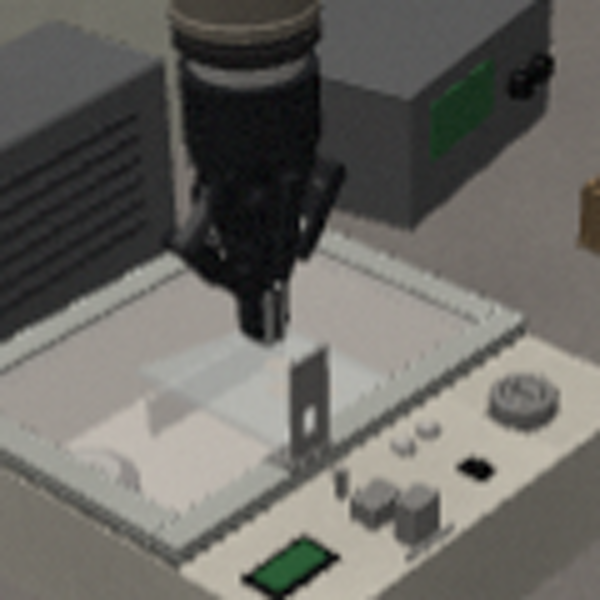

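Request:
send_rows --steps '[-1.5,0.5,0,0,0,0,1,-2.5,0.6,0,0,0,0,1,-3.8,0.7,0,0,0,0,1,-5.1,0.8,-0.2,0,0,0,1,-6.3,0.9,-0.7,0,0,0,1]'

```text
time_s: 3.1
tcp_pos: [0.5754, -0.0316, 0.1668]
ee_rot: [3.141, -0.008, -0.078]
force: [-0.0, -0.5, 0.1]
opening: 0.0001
```

Request:
send_rows --steps '[-0.6,0.05,-0.6,0,0,0,1,-1.1,0.1,-1.0,0,0,0,1,-1.4,0.1,-1.4,0,0,0,1,-1.7,0.1,-1.8,0,0,0,1,-1.7,0.1,-1.8,0,0,0,1]'

```text
time_s: 3.52
tcp_pos: [0.5568, -0.0295, 0.1441]
ee_rot: [3.141, -0.0, -0.077]
force: [-0.6, -0.2, -0.4]
opening: -0.0003
```

Run:
```python
from h import *
o=get_obs();print(o['tcp_pos'],o['ee_rot'],o['time_s'],o['force'])
g=grab_frame("side");crop(g,200,100,320,220,5,"s5.png")
f=grab_frame("wrist");cv2.imwrite("pics/w3.png",f["color"])
```

```text
[ 0.55676565 -0.02947042  0.14407547] [ 3.14142411e+00 -1.49203658e-04 -7.67441527e-02] 3.5167 [-0.55250322 -0.19989496 -0.41776769]
```

View pics/s5.png

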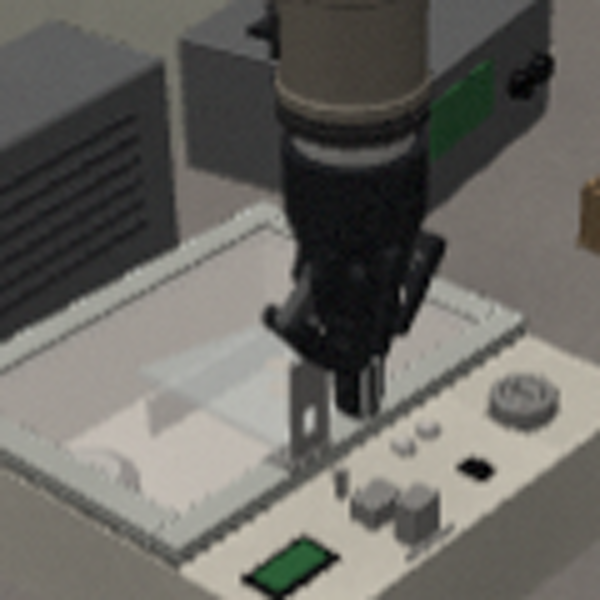

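View pics/w3.png

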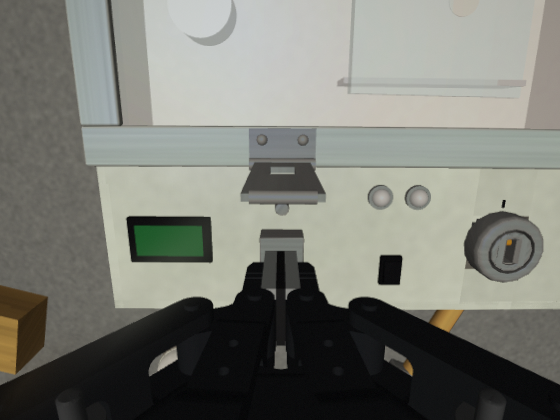

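Run:
```python
from h import *
o=get_obs();t=o['tcp_pos'];print(t,o['q'])
f=grab_frame("wrist");g=grab_frame("side");tp=grab_frame("top");o=get_obs();t=o['tcp_pos'];print(t)
print(f['extrinsics'])
for n,c in(("w",f),("s",g),("t",tp)): print(n,proj(c,[t,t+[0,0,.05],[.597,-.033,.118],[.597,-.033,.19]]))
print(plane(f,[282,165],.118),plane(f,[283,197],.188))
crop(tp,225,95,360,230,4.4,"t3.png")
```

```text
[ 0.55736161 -0.02932212  0.14414947] [-1.89841095e-01  4.59480885e-01  1.52858445e+00 -6.38194958e-05
  1.15291692e+00  1.45750430e+00]
[ 0.55736065 -0.02914569  0.14390097]
[[-7.66408639e-02 -9.62285239e-01 -2.61023557e-01  6.23248341e-01]
 [-9.97058660e-01  7.40873857e-02  1.96236673e-02 -3.54872347e-02]
 [ 4.54987642e-04  2.61759773e-01 -9.65132952e-01  3.09493812e-01]
 [ 0.00000000e+00  0.00000000e+00  0.00000000e+00  1.00000000e+00]]
w [[277.58996175 250.84234934]
 [276.65849425 301.49655702]
 [279.24301787 165.10690272]
 [278.75916568 193.48689686]]
s [[271.49684115 189.1267037 ]
 [271.20609574 174.58002596]
 [261.67852908 190.99861964]
 [260.89676751 170.53865455]]
t [[274.10479155 195.96989203]
 [274.4918101  194.5207619 ]
 [275.28131634 183.78045594]
 [275.90726444 180.96274532]]
[[ 0.59694276 -0.03450816  0.118     ]] [[ 0.59517161 -0.03436181  0.188     ]]
```

View pics/t3.png

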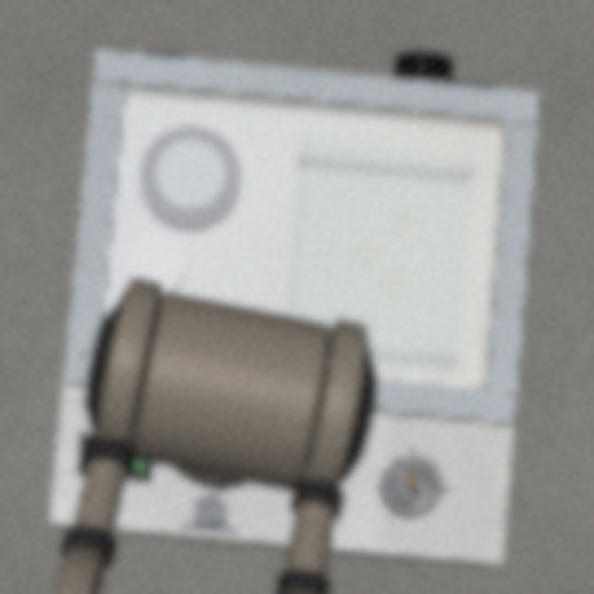

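Run:
```python
from h import *
f=grab_frame("wrist");g=grab_frame("side")
print(tri([f,g],[[281,250],[272,182.5]]))
crop(f,220,200,340,320,5,"w4.png");crop(g,240,150,300,200,12,"s6.png")
```

```text
[ 0.56228518 -0.03348121  0.16129887]
```

View pics/s6.png

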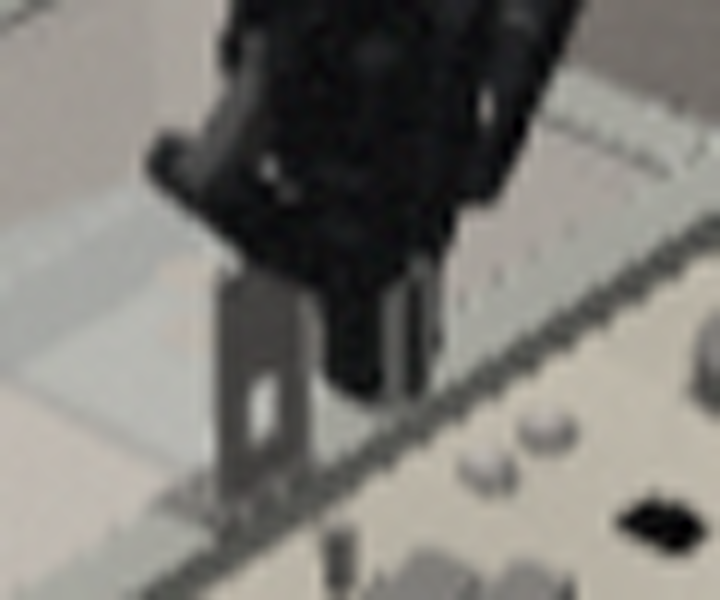

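View pics/w4.png

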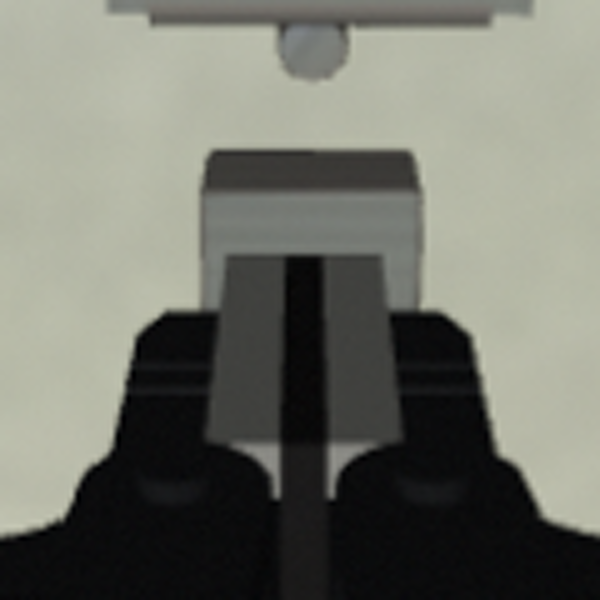

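Request:
send_rows --steps '[0,-0.2,4,0,0,0,1,0,-0.2,7,0,0,0,1,4,-0.6,7,0,0,0,1,8,-1,7,0,0,0,1,8,-1,4,0,0,0,1]'

```text
time_s: 4.28
tcp_pos: [0.6489, -0.0412, 0.192]
ee_rot: [3.139, -0.024, -0.077]
force: [0.4, -0.5, 0.5]
opening: 0.0001
```

Request:
send_rows --steps '[0,0,-2,0,0,0,1,0,0,-4,0,0,0,1,0,0,-4,0,0,0,1]'

```text
time_s: 4.53
tcp_pos: [0.6346, -0.0386, 0.1388]
ee_rot: [-3.141, 0.009, -0.076]
force: [-0.2, 0.3, -0.3]
opening: 0.0
```

Run:
```python
from h import *
o=get_obs();print(o['tcp_pos'],o['ee_rot'],o['time_s'],o['force'])
g=grab_frame("side");crop(g,200,100,320,220,5,"s7.png");print(proj(g,[o['tcp_pos'],o['tcp_pos']+[0,0,.0187]]))
```

```text
[ 0.63461545 -0.03863175  0.13876103] [-3.14078179  0.00867171 -0.07612871] 4.5333 [-0.20271426  0.27781505 -0.31965234]
[[252.64314737 180.05962503]
 [252.36161544 174.82235837]]
```

View pics/s7.png

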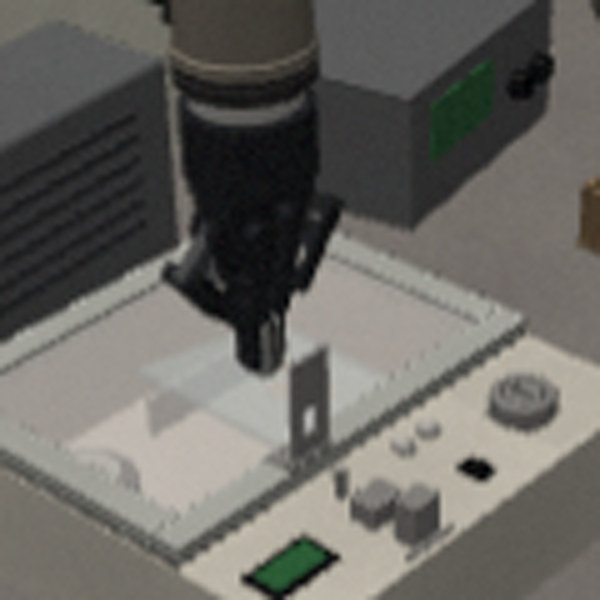

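Request:
send_rows --steps '[-1.5,0.2,0.3,0,0,0,1,-2.5,0.3,0.6,0,0,0,1,-3.3,0.4,0.6,0,0,0,1,-4.1,0.5,0.6,0,0,0,1,-4.1,0.5,0.6,0,0,0,1]'

```text
time_s: 5.0
tcp_pos: [0.5959, -0.034, 0.1521]
ee_rot: [3.141, -0.003, -0.076]
force: [-0.2, 0.3, 0.4]
opening: -0.0002
```

Run:
```python
from h import *
o=get_obs();print(o['tcp_pos'],o['ee_rot'],o['time_s'],o['force'])
g=grab_frame("side");crop(g,200,100,320,220,5,"s8.png");print(proj(g,[o['tcp_pos'],o['tcp_pos']+[0,0,.0187]]))
f=grab_frame("wrist");cv2.imwrite("pics/w5.png",f["color"])
```

```text
[ 0.59587855 -0.03404095  0.15208185] [ 3.14112206e+00 -2.66901277e-03 -7.60215338e-02] 5.0 [-0.24278851  0.28811774  0.41063253]
[[261.84143801 181.46382767]
 [261.64217859 176.11092582]]
```

View pics/s8.png

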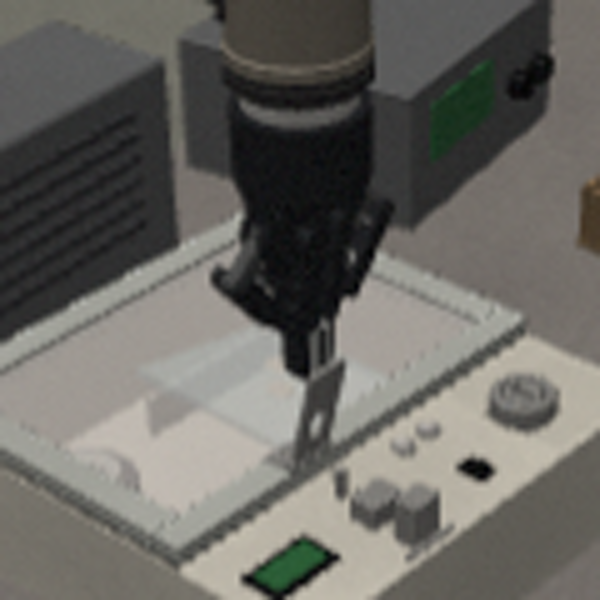

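View pics/w5.png

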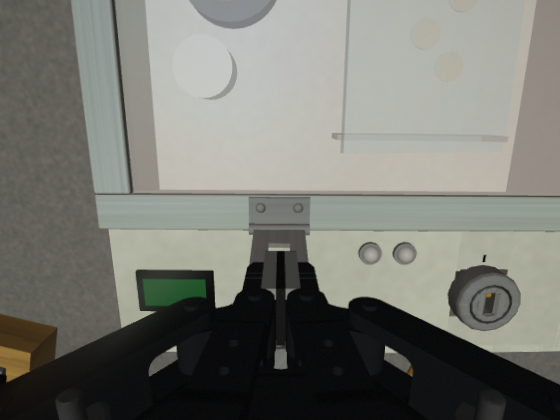

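Request:
send_rows --steps '[-0.8,0.0,-0.2,0,0,0,1,-1.5,0.1,-0.4,0,0,0,1,-2.6,0.2,-1.1,0,0,0,1,-3.6,0.3,-2.0,0,0,0,1,-4.1,0.3,-2.6,0,0,0,1]'

```text
time_s: 5.52
tcp_pos: [0.5542, -0.0309, 0.1235]
ee_rot: [3.142, 0.0, -0.076]
force: [0.7, 0.4, 0.2]
opening: -0.0
```

Run:
```python
from h import *
o=get_obs();print(o['tcp_pos'],o['ee_rot'],o['time_s'],o['force'])
g=grab_frame("side");crop(g,200,100,320,220,5,"s9.png");o=get_obs();print(o['tcp_pos'],o['force'])
```

```text
[ 0.55419974 -0.03089015  0.1234572 ] [ 3.14157038e+00  2.87956953e-04 -7.60754024e-02] 5.5167 [0.71644398 0.35707638 0.21163224]
[ 0.55305665 -0.03079497  0.12233364] [-1.11939915 -0.65484012 -1.46453777]
```

View pics/s9.png

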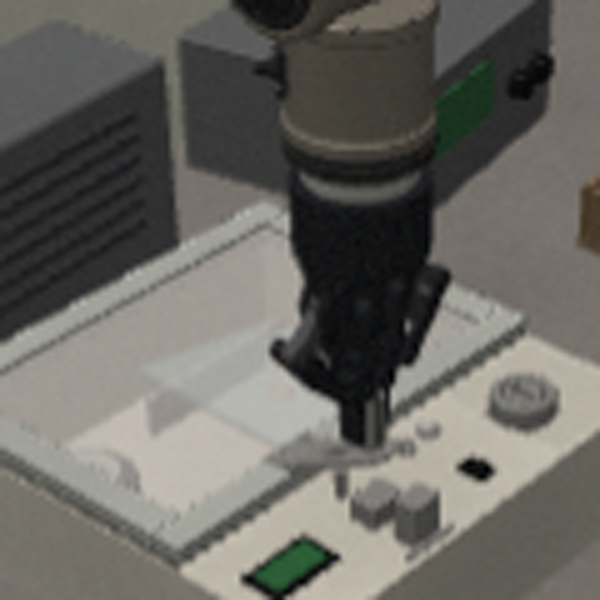

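Request:
send_rows --steps '[-0.3,0,-0.5,0,0,0,1,-0.5,0,-1.0,0,0,0,1,-0.5,0,-1.3,0,0,0,1,-0.5,0,-1.5,0,0,0,1,-0.5,0,-1.5,0,0,0,1]'

```text
time_s: 5.98
tcp_pos: [0.55, -0.0311, 0.1082]
ee_rot: [3.142, 0.001, -0.076]
force: [0.3, 0.4, -0.3]
opening: 0.0001
```

Request:
send_rows --steps '[0,0,-0.2,0,0,0,1,0,0,-0.4,0,0,0,1,0,0,-0.4,0,0,0,1]'

```text
time_s: 6.23
tcp_pos: [0.55, -0.0311, 0.1045]
ee_rot: [3.141, 0.0, -0.076]
force: [0.8, 0.1, -0.7]
opening: -0.0001
```

Request:
send_rows --steps '[0,0,-0.2,0,0,0,1,0,0,-0.3,0,0,0,1,0,0,-0.3,0,0,0,1]'

```text
time_s: 6.48
tcp_pos: [0.5499, -0.0311, 0.1024]
ee_rot: [3.141, -0.0, -0.076]
force: [-2.0, 0.5, 4.7]
opening: -0.0002
```

Request:
send_rows --steps '[0,0,-0.2,0,0,0,1,0,0,-0.3,0,0,0,1,0,0,-0.3,0,0,0,1]'

```text
time_s: 6.73
tcp_pos: [0.5499, -0.0311, 0.0987]
ee_rot: [3.141, -0.0, -0.076]
force: [0.3, 0.4, 0.6]
opening: -0.0001
```

Run:
```python
from h import *
o=get_obs();print(o['tcp_pos'],o['ee_rot'],o['time_s'],o['force'])
g=grab_frame("side");crop(g,200,100,320,220,5,"s10.png")
```

```text
[ 0.54990476 -0.03106387  0.09873333] [ 3.14149423e+00 -7.62864186e-05 -7.61718214e-02] 6.7333 [0.25346375 0.36257075 0.63587779]
```

View pics/s10.png

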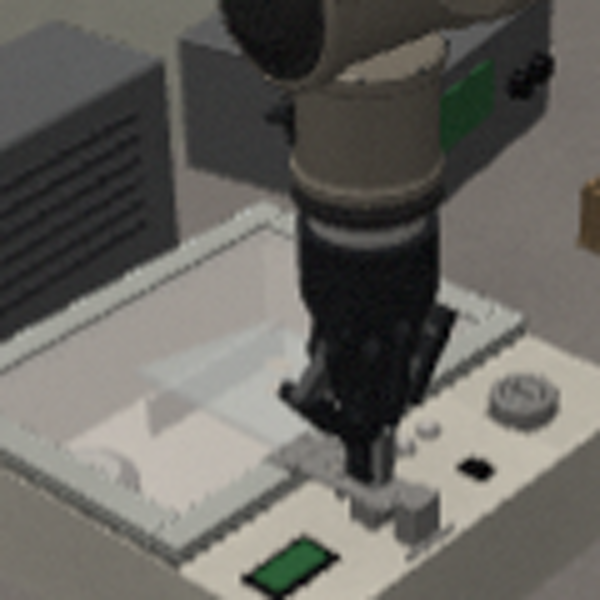

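Request:
send_rows --steps '[0,0,-0.2,0,0,0,1,0,0,-0.2,0,0,0,1]'

```text
time_s: 6.95
tcp_pos: [0.5503, -0.0311, 0.0973]
ee_rot: [3.141, -0.001, -0.076]
force: [-1.3, 0.0, 4.6]
opening: -0.0002
```

Request:
send_rows --steps '[0,0,-0.2,0,0,0,1,0,0,-0.2,0,0,0,1]'

```text
time_s: 7.12
tcp_pos: [0.5504, -0.0312, 0.0968]
ee_rot: [3.141, -0.002, -0.076]
force: [-5.3, -0.0, 15.7]
opening: 0.0003
```

Request:
send_rows --steps '[0,0,4,0,0,0,1,0,0,8,0,0,0.1,1,0,0,12,0,0,0.2,0.5,-1.5,3.5,13,0,0,0.32,0.5,-3,7,13,0,0,0.44,0.5]'

```text
time_s: 7.53
tcp_pos: [0.5221, 0.0383, 0.2284]
ee_rot: [3.138, -0.007, 0.366]
force: [-0.0, 0.8, -0.1]
opening: 0.0359
```

Run:
```python
from h import *
o=get_obs();print(o['tcp_pos'],o['ee_rot'],o['time_s'],o['force'])
g=grab_frame("side");crop(g,200,100,320,220,5,"s11.png")
```

```text
[0.5221468  0.03829058 0.2283551 ] [ 3.13803004 -0.00731537  0.36614072] 7.5333 [-0.04107636  0.78989696 -0.10761089]
```

View pics/s11.png

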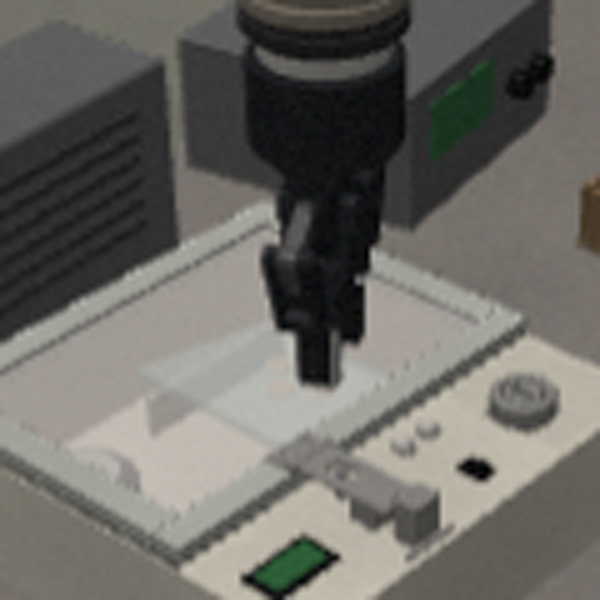

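Request:
send_rows --steps '[-1.2,3.5,0,0,0,0.11,0.4,-2.4,7,0,0,0,0.22,0.4,-3.6,10.5,0,0,0,0.33,0.4,-4.8,14,0,0,0,0.44,0.4,-5.9,17.5,0,0,0,0.55,0.4]'

```text
time_s: 8.0
tcp_pos: [0.46, 0.2153, 0.2244]
ee_rot: [-3.141, 0.0, 0.918]
force: [0.4, 0.5, -0.2]
opening: 0.0515
```

Request:
send_rows --steps '[-0.9,2,0,0,0,0.11,0.4,-1.1,3.4,0,0,0,0.22,0.4,-1.1,3.4,-2,0,0,0.33,0.4,-1.1,3.4,-4,0,0,0.33,0.4,-1.1,3.4,-4,0,0,0.33,0.4]'

```text
time_s: 8.42
tcp_pos: [0.4477, 0.2475, 0.181]
ee_rot: [-3.136, 0.005, 1.244]
force: [-0.9, -0.1, -0.3]
opening: 0.051
```

Run:
```python
from h import *
f=grab_frame("wrist");cv2.imwrite("pics/w6.png",f["color"])
o=get_obs();print(o['tcp_pos'],o['ee_rot'],o['time_s'],o['force'],o['opening'])
g=grab_frame("side");crop(g,170,220,290,340,5,"s12.png")
t=o['tcp_pos'];print(proj(f,[t,t+[0,0,.02],[.4505,.2475,.083],[.4505,.2475,.042]]))
```

```text
[0.44866431 0.24757641 0.18290192] [-3.13802453e+00  3.05189382e-03  1.24328276e+00] 8.4667 [0.10693134 0.46875022 0.85330215] 0.051307459086429426
[[281.6298251  249.65362856]
 [281.57892    266.57490138]
 [284.05810271 200.45805003]
 [283.80050732 189.32217247]]
```

View pics/w6.png

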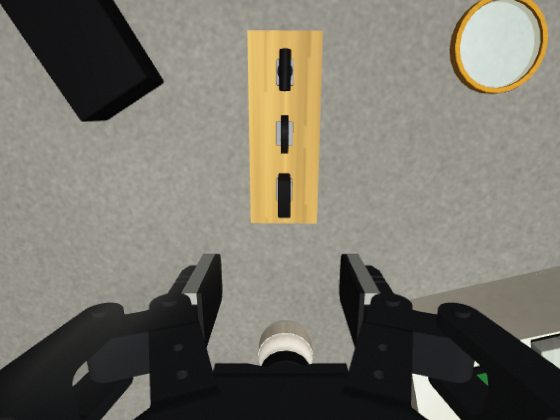

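View pics/s12.png

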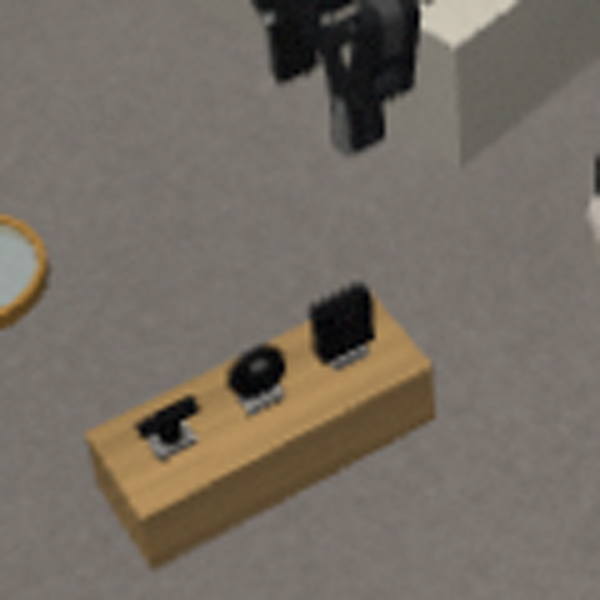

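Run:
```python
from h import *
f=grab_frame("wrist")
o=get_obs();print(o['tcp_pos'],o['ee_rot'])
e=np.array([np.cos(1.246),np.sin(1.246),0]);k=np.array([.4505,.2475,0])
for s in(-.015,.015):
  for z in(.048,.083): print(s,z,proj(f,k+e*s+[0,0,z]))
h=cv2.cvtColor(f["color"],cv2.COLOR_BGR2GRAY)[165:228,262:305];m=(h<45).astype(np.uint8)
ys,xs=np.nonzero(m);print(xs.min()+262,xs.max()+262,ys.min()+165,ys.max()+165,xs.mean()+262)
r=cv2.minAreaRect(np.c_[xs,ys].astype(np.float32));print(r)
crop(f,240,150,330,240,6,"w7.png")
w=cv2.inRange(cv2.cvtColor(f["color"],cv2.COLOR_BGR2HSV),(10,70,100),(28,255,255))
cs=max(cv2.findContours(w[:230,:400],0,2)[0],key=cv2.contourArea);b=cv2.boxPoints(cv2.minAreaRect(cs));print(b,plane(f,b,.042))
```

```text
[0.45037135 0.24788309 0.18526054] [ 3.14123794e+00 -2.26717432e-04  1.24272561e+00]
-0.015 0.048 [[281.14431033 207.94609522]]
-0.015 0.083 [[281.21747299 219.30901397]]
0.015 0.048 [[281.04892989 174.54755121]]
0.015 0.083 [[281.11245526 182.06795536]]
275 286 175 216 280.92672413793105
((18.5, 30.5), (41.0, 11.0), 90.0)
[[244.  33.]
 [318.  33.]
 [318. 223.]
 [244. 223.]] [[0.46379331 0.37933802 0.042     ]
 [0.52014835 0.3601409  0.042     ]
 [0.47266565 0.20729847 0.042     ]
 [0.40828178 0.22920607 0.042     ]]
```

View pics/w7.png

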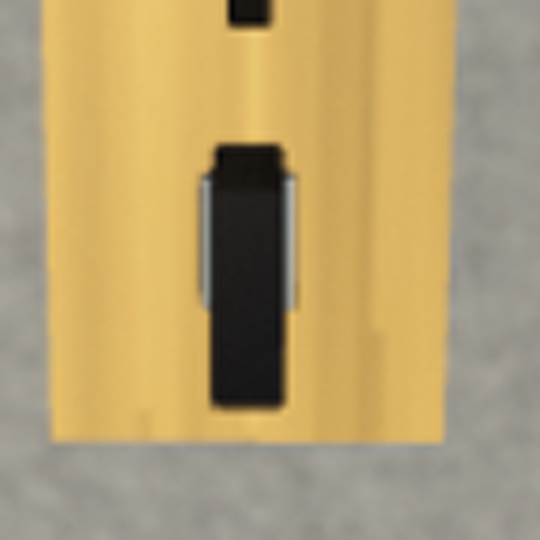

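Request:
send_rows --steps '[0.05,0.1,-4,0,0,0,0.4,0.05,0.1,-8,0,0,0,0.4,0.05,0.1,-11,0,0,0,0.4,0.05,0.1,-12,0,0,0,0.4,0.05,0.1,-12,0,0,0,0.4]'

```text
time_s: 8.98
tcp_pos: [0.4499, 0.2484, 0.0635]
ee_rot: [-3.139, 0.002, 1.243]
force: [-0.9, 0.6, 0.5]
opening: 0.0513
```

Run:
```python
from h import *
g=grab_frame("side");crop(g,180,220,280,320,6,"s13.png")
o=get_obs();print(o['tcp_pos'],o['ee_rot'],o['time_s'],o['force'],o['opening'])
f=grab_frame("wrist");cv2.imwrite("pics/w8.png",f["color"])
```

```text
[0.45112354 0.2489123  0.06536959] [ 3.14142279e+00 -7.96062157e-05  1.24304111e+00] 9.0333 [-0.71153317 -0.43966097  0.79290854] 0.05131390675221171
```

View pics/s13.png

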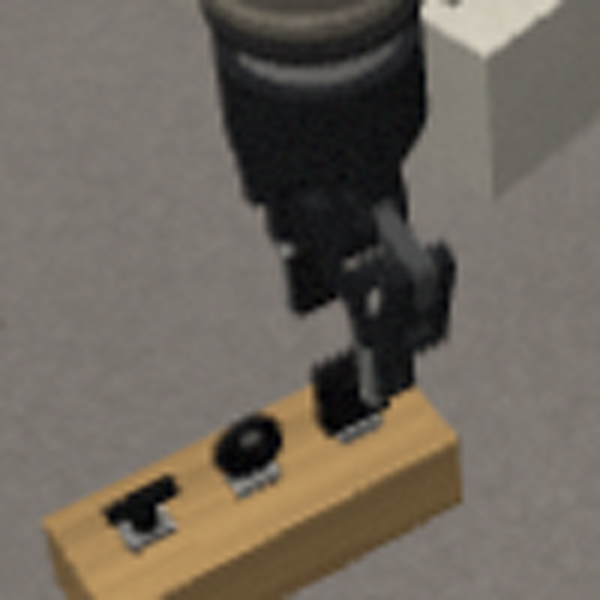

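View pics/w8.png

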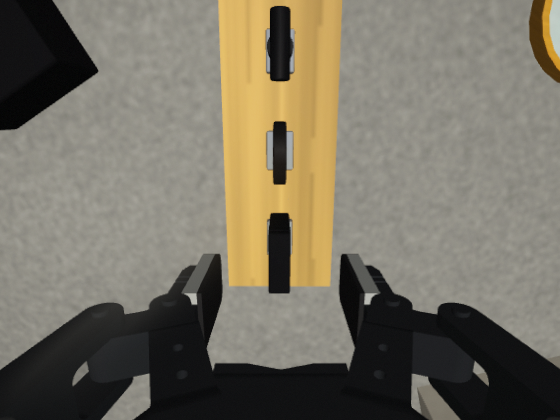

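Request:
send_rows --steps '[0,0,-1,0,0,0,0.4,0,0,-2,0,0,0,0.4,0,0,-2.5,0,0,0,0.4,0,0,-3,0,0,0,0.4,0,0,-3,0,0,0,0.4]'

```text
time_s: 9.5
tcp_pos: [0.4499, 0.2487, 0.0338]
ee_rot: [-3.14, 0.001, 1.244]
force: [-0.5, 0.6, -0.3]
opening: 0.0515
```

Run:
```python
from h import *
g=grab_frame("side");crop(g,180,220,280,320,6,"s14.png")
o=get_obs();print(o['tcp_pos'],o['ee_rot'],o['time_s'],o['force'],o['opening'])
f=grab_frame("wrist");cv2.imwrite("pics/w9.png",f["color"])
```

```text
[0.45013562 0.24879198 0.0342715 ] [-3.14085191e+00  6.66625499e-04  1.24374803e+00] 9.55 [ 0.15232784 -0.42660141  0.14041495] 0.051444647235193174
```

View pics/s14.png

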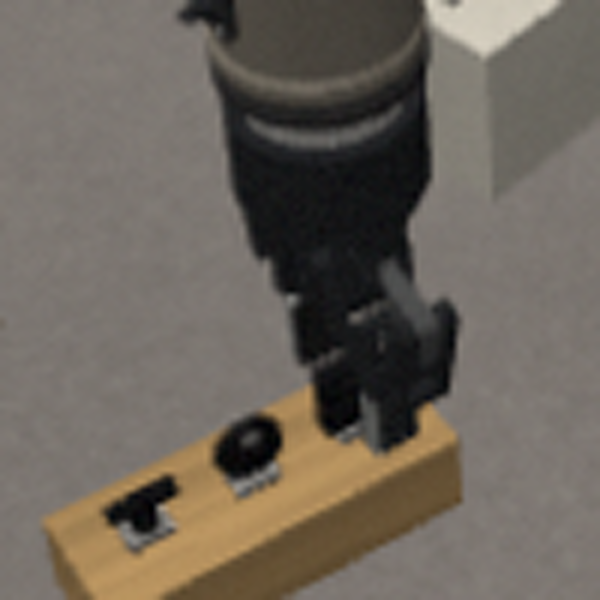

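View pics/w9.png

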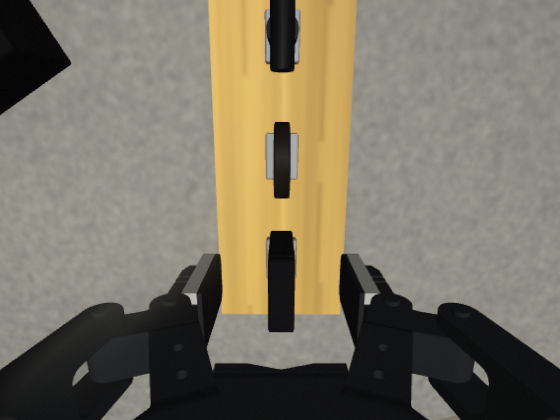

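Request:
send_rows --steps '[0,0,0,0,0,0,0.8,0,0,0,0,0,0,1,0,0,0,0,0,0,1,0,0,0,0,0,0,1,0,0,0,0,0,0,1]' --force 80

```text
time_s: 10.02
tcp_pos: [0.4508, 0.249, 0.0352]
ee_rot: [3.141, -0.001, 1.244]
force: [-1.1, -1.5, 3.3]
opening: 0.0085
```

Run:
```python
from h import *
g=grab_frame("side");crop(g,180,220,280,320,6,"s15.png")
o=get_obs();print(o['tcp_pos'],o['ee_rot'],o['time_s'],o['force'],o['torque'],o['opening'])
f=grab_frame("wrist");crop(f,200,180,360,340,4,"w10.png")
```

```text
[0.45078387 0.24902469 0.03518771] [ 3.14075817e+00 -6.01945647e-04  1.24374782e+00] 10.0667 [-0.46735437  0.20353595  3.49557958] [-0.01329646  0.10297221 -0.00234781] 0.008772146413887473
```

View pics/s15.png

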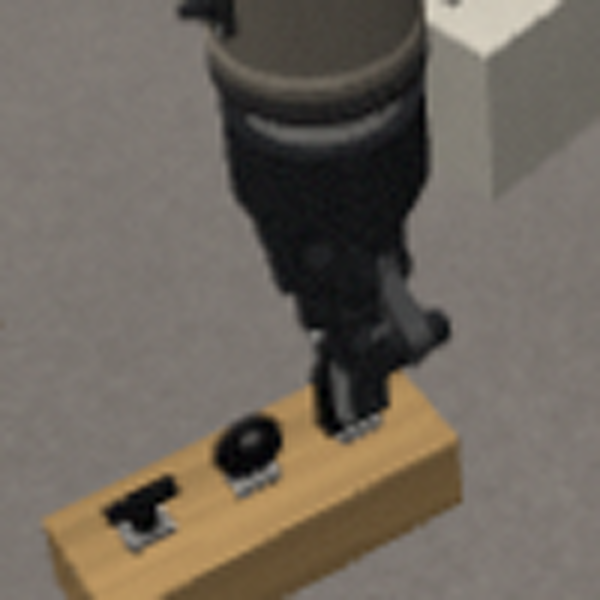

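View pics/w10.png

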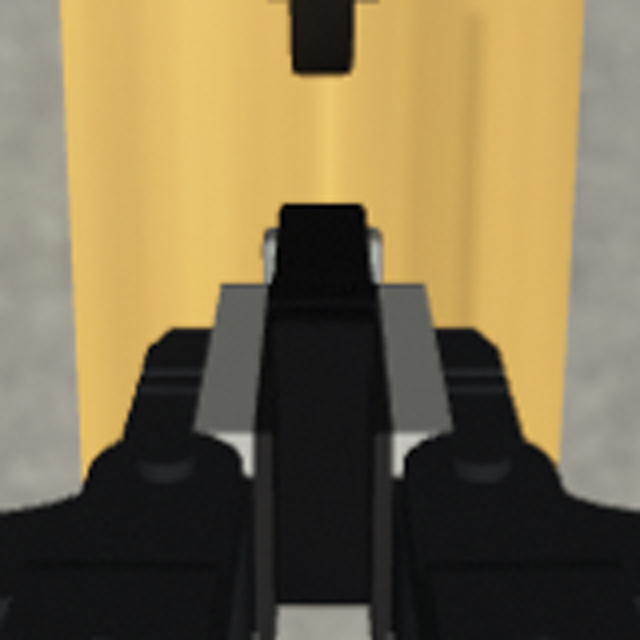

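Request:
send_rows --steps '[0,0,1,0,0,0,1,0,0,2,0,0,0,1,0,0,4,0,0,0,1,0,0,7,0,0,0,1,0,0,11,0,0,0,1]'

```text
time_s: 10.53
tcp_pos: [0.4488, 0.2483, 0.1447]
ee_rot: [-3.138, 0.003, 1.244]
force: [1.3, 0.5, -0.5]
opening: 0.0085
```

Run:
```python
from h import *
o=get_obs();print(o['tcp_pos'],o['ee_rot'],o['time_s'],o['force'],o['torque'],o['opening'])
g=grab_frame("side");crop(g,180,190,280,310,5,"s16.png");print(proj(g,[o['tcp_pos'],o['tcp_pos']-[0,0,.021]]))
f=grab_frame("wrist");crop(f,200,180,360,340,4,"w11.png")
```

```text
[0.44880106 0.24829093 0.14469055] [-3.13790790e+00  3.05658500e-03  1.24373746e+00] 10.5333 [ 1.32854836  0.48011002 -0.45450624] [ 0.00371037 -0.01052818  0.00678307] 0.008506617442676261
[[237.05159762 261.99532862]
 [237.67334299 268.22107142]]
```

View pics/s16.png

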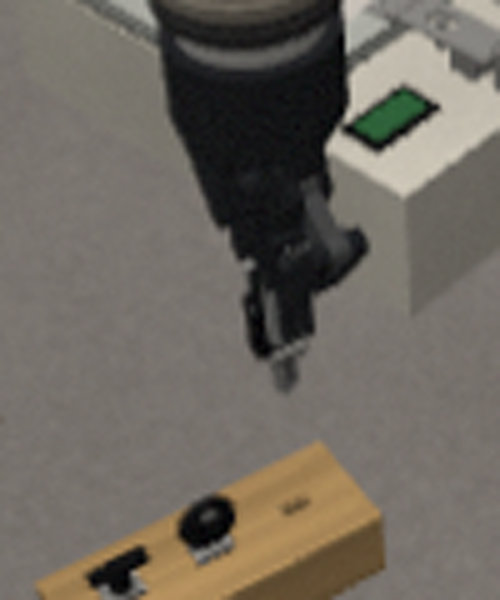

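View pics/w11.png

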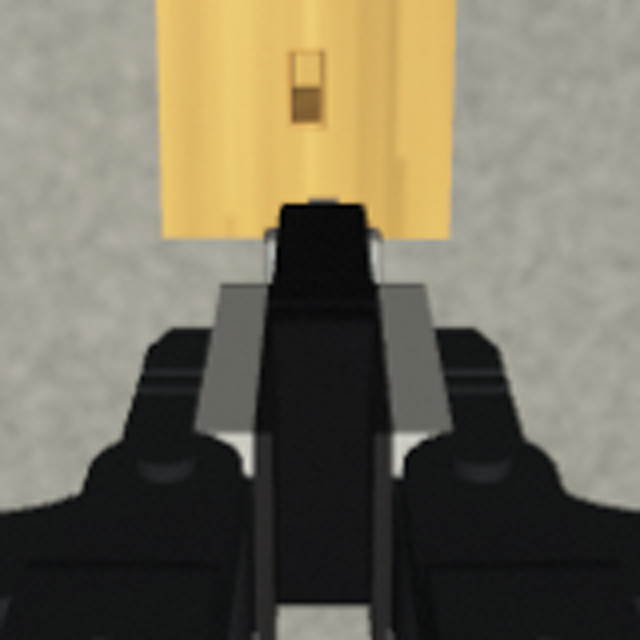

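Request:
send_rows --steps '[0.5,-1.5,3,0,0,0.12,1,1,-4,6,0,0,0.24,1,1.5,-7,6,0,0,0.36,1,2,-10,6,0,0,0.48,1,2.5,-13,6,0,0,0.6,1]'

```text
time_s: 11.05
tcp_pos: [0.4754, 0.1178, 0.2057]
ee_rot: [3.14, 0.0, 1.851]
force: [0.5, -1.3, -0.6]
opening: 0.0086
```

Request:
send_rows --steps '[0.6,-3,0,0,0,0.12,1,1.2,-6,0,0,0,0.24,1,1.8,-9,0,0,0,0.36,1,2.4,-12,0,0,0,0.48,1,3,-15,0,0,0,0.6,1]'

```text
time_s: 11.47
tcp_pos: [0.5053, -0.0325, 0.2051]
ee_rot: [3.141, 0.0, 2.45]
force: [0.6, 0.2, 0.2]
opening: 0.0084
```

Request:
send_rows --steps '[0.6,-3,0,0,0,0.12,1,1.2,-6,0,0,0,0.24,1,1.8,-9,0,0,0,0.36,1,2.4,-12,0,0,0,0.48,1,2.8,-13.5,0,0,0,0.6,1]'

```text
time_s: 11.88
tcp_pos: [0.5335, -0.1694, 0.2048]
ee_rot: [-3.141, 0.0, 3.048]
force: [0.5, 0.7, -0.6]
opening: 0.0083
```

Run:
```python
from h import *
grab_frame("top")
f=grab_frame("wrist");cv2.imwrite("pics/w12.png",f["color"])
o=get_obs();print(o['tcp_pos'],o['ee_rot'],o['time_s'],o['force'],o['torque'],o['opening'],o['q'])
print(proj(f,[[.533,-.166,.116],[.597,-.035,.118]]))
g=grab_frame("side");crop(g,240,100,360,220,5,"s17.png")
```

```text
[ 0.53348301 -0.16864836  0.20453238] [-3.14119823e+00 -1.53410468e-05  3.04332580e+00] 11.9833 [-0.35364531  0.70637009 -1.03051348] [0.00334966 0.06737767 0.02772465] 0.008382230388492607 [-4.42934570e-01  4.08553214e-01  1.43433501e+00 -3.90803721e-04
  1.29858562e+00 -1.91535899e+00]
[[288.53510645 204.83968322]
 [460.87908626 270.002426  ]]
```

View pics/w12.png

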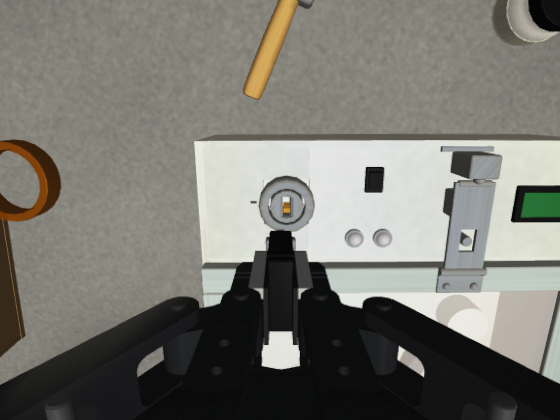

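View pics/s17.png

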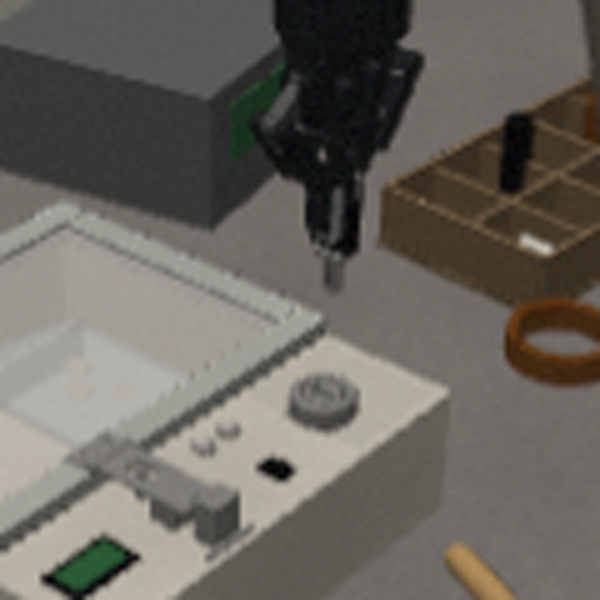

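Run:
```python
from h import *
f=grab_frame("wrist");cv2.imwrite("pics/w13.png",f["color"]);crop(f,240,160,340,250,6,"w14.png")
o=get_obs();t=o['tcp_pos'];print(t,o['ee_rot'])
T=np.eye(4);T[:3,:3]=R.from_euler('xyz',o['ee_rot']).as_matrix();T[:3,3]=t
print(np.linalg.inv(T)@f['extrinsics'])
gr=cv2.cvtColor(f["color"],cv2.COLOR_BGR2GRAY)
# deck front top edge & lid edge via Canny/Hough lines
e=cv2.Canny(gr,40,120);e[:120]=0;e[290:]=0
for l in cv2.HoughLinesP(e,1,np.pi/720,60,minLineLength=90,maxLineGap=15)[:,0]:
    P=plane(f,l.reshape(2,2).astype(float),.1);d=P[1]-P[0];print(l,np.arctan2(-d[0],d[1])%np.pi)
print(plane(f,[[286.5,204]],.116))
```

```text
[ 0.5330407  -0.16583828  0.20462343] [ 3.14079637e+00 -6.82148520e-04  3.04021326e+00]
[[-5.11952087e-04 -9.64707241e-01 -2.63324282e-01  6.63445813e-02]
 [ 9.99999704e-01 -3.42552694e-04 -6.89221935e-04 -2.13952251e-03]
 [ 5.74694949e-04 -2.63324557e-01  9.64707130e-01 -1.65216279e-01]
 [ 0.00000000e+00  0.00000000e+00  0.00000000e+00  1.00000000e+00]]
[339 140 559 137] 3.0587845357456755
[391 133 526 131] 3.0606723830990674
[325 269 446 267] 3.054331174385503
[319 263 441 261] 3.0545989310872534
[208 137 390 133] 3.061924095758531
[188 148 199 289] 1.4784467024192969
[476 274 490 177] 1.483448149987602
[438 287 450 173] 1.4926639137313507
[[ 0.53135898 -0.16324102  0.116     ]]
```

View pics/w14.png

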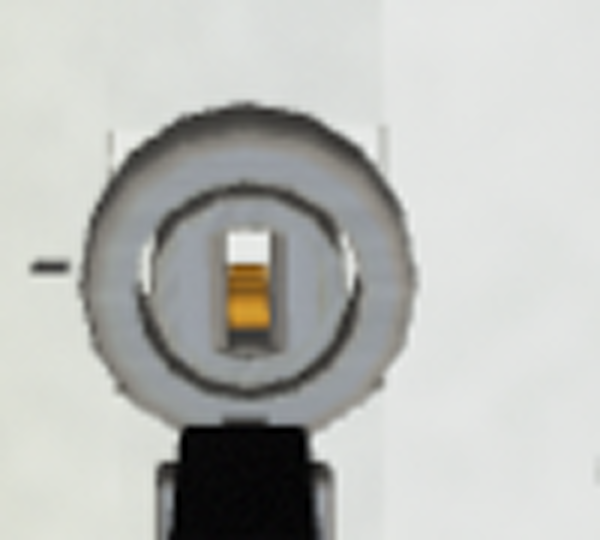

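Run:
```python
from h import *
f=grab_frame("wrist");g=grab_frame("side");t=grab_frame("top")
o=get_obs();print(o['tcp_pos'],o['ee_rot'])
print(plane(f,[281.1,207.9],.116))
# switch outer disc in wrist: crop cx 248, y 100..435 
# key tip in side picture
crop(g,275,120,335,190,9,"s18.png");print(proj(g,[o['tcp_pos']-[0,0,.0212],o['tcp_pos']+[0,0,.0068]]))
```

```text
[ 0.53322697 -0.16490479  0.20491792] [ 3.14125779e+00 -1.46285098e-04  3.04339344e+00]
[[ 0.5338478  -0.16647092  0.116     ]]
[[305.1643502  159.33704664]
 [305.48462414 151.20264176]]
```

View pics/s18.png

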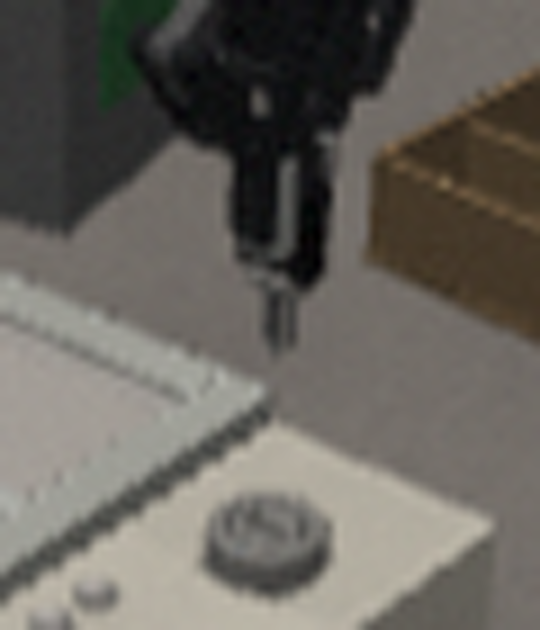

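Request:
send_rows --steps '[0,0,-2,0,0,0.016,1,0,0,-4,0,0,0.016,1,0,0,-5.5,0,0,0.016,1,0,0,-6,0,0,0.016,1,0,0,-6,0,0,0.016,1]'

```text
time_s: 12.65
tcp_pos: [0.5327, -0.1649, 0.1438]
ee_rot: [3.141, -0.002, 3.06]
force: [0.8, 0.2, -1.3]
opening: 0.0083
```

Run:
```python
from h import *
g=grab_frame("side");t=grab_frame("top");f=grab_frame("wrist");o=get_obs();print(o['tcp_pos'],o['ee_rot'],o['force'])
crop(g,275,120,335,190,9,"s19.png");crop(f,240,160,340,250,6,"w15.png");print(proj(g,[[.5335,-.165,.116]]),plane(f,[281.1,207.9],.116))
```

```text
[ 0.53414916 -0.16602161  0.14594372] [-3.14099426e+00  1.94358376e-03  3.06004828e+00] [ 0.76124363  0.35990086 -0.20021915]
[[304.36279941 178.07127142]] [[ 0.51916971 -0.16529116  0.116     ]]
```

View pics/s19.png

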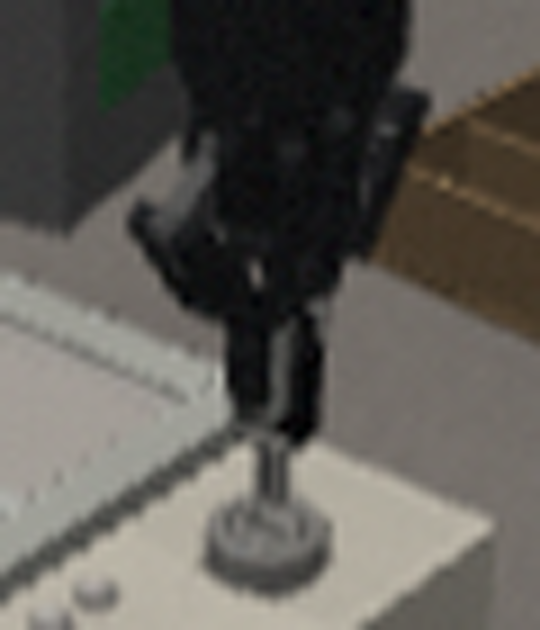

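View pics/w15.png

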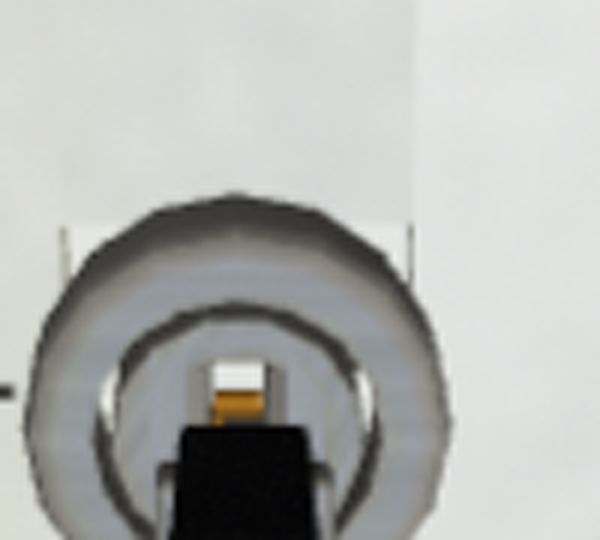

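Request:
send_rows --steps '[0,-0.05,-0.4,0,0,0,1,0,-0.05,-0.8,0,0,0,1,0,-0.05,-1.1,0,0,0,1,0,-0.05,-1.1,0,0,0,1]' --force 100

```text
time_s: 13.13
tcp_pos: [0.5331, -0.1665, 0.1331]
ee_rot: [3.141, -0.001, 3.06]
force: [-0.3, 0.0, 0.2]
opening: 0.0082
```

Request:
send_rows --steps '[0,0,-0.3,0,0,0,1,0,0,-0.5,0,0,0,1,0,0,-0.5,0,0,0,1]'

```text
time_s: 13.38
tcp_pos: [0.5336, -0.1666, 0.1283]
ee_rot: [3.141, 0.0, 3.06]
force: [1.7, 0.3, -0.9]
opening: 0.0078
```

Request:
send_rows --steps '[0,0,-0.3,0,0,0,1,0,0,-0.5,0,0,0,1,0,0,-0.5,0,0,0,1]'

```text
time_s: 13.63
tcp_pos: [0.5336, -0.1667, 0.124]
ee_rot: [-3.141, 0.001, 3.06]
force: [0.2, -0.0, 1.8]
opening: 0.0083
```

Request:
send_rows --steps '[0,0,-0.3,0,0,0,1,0,0,-0.5,0,0,0,1,0,0,-0.5,0,0,0,1]'

```text
time_s: 13.88
tcp_pos: [0.5337, -0.1667, 0.1188]
ee_rot: [-3.141, 0.001, 3.06]
force: [0.1, -0.3, 2.6]
opening: 0.008
```

Request:
send_rows --steps '[0,0,-0.3,0,0,0,1,0,0,-0.5,0,0,0,1,0,0,-0.5,0,0,0,1]'

```text
time_s: 14.13
tcp_pos: [0.5337, -0.1667, 0.1135]
ee_rot: [-3.142, 0.001, 3.06]
force: [0.4, -0.6, 2.2]
opening: 0.0079
```

Request:
send_rows --steps '[0,0,-0.3,0,0,0,1,0,0,-0.5,0,0,0,1,0,0,-0.5,0,0,0,1]'

```text
time_s: 14.38
tcp_pos: [0.5337, -0.1669, 0.1093]
ee_rot: [-3.141, 0.001, 3.06]
force: [-0.6, 0.2, 6.0]
opening: 0.008
```

Run:
```python
from h import *
g=grab_frame("side");o=get_obs();print(o['tcp_pos'],o['ee_rot'],o['force'],o['torque'])
crop(g,275,120,335,190,9,"s20.png")
```

```text
[ 0.53370505 -0.16691022  0.10924031] [-3.14096225e+00  1.01096301e-03  3.05986493e+00] [-0.69780418 -0.82798231  6.66221596] [-0.11889412  0.15807742 -0.00389291]
```

View pics/s20.png

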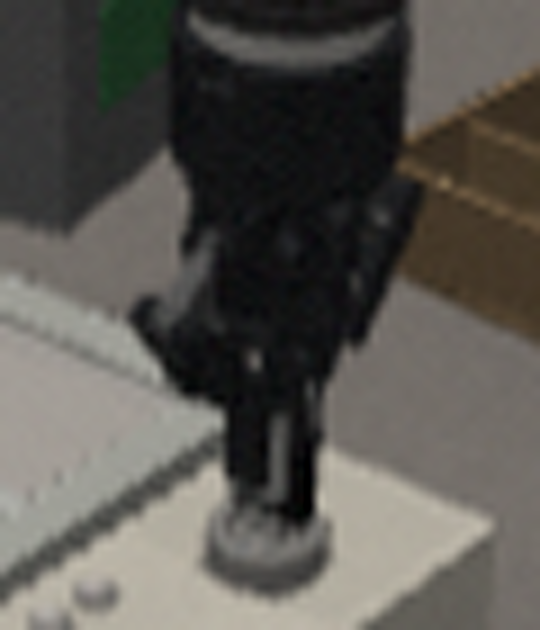

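Request:
send_rows --steps '[0,0,-0.1,0,0,0,1,0,0,-0.2,0,0,0,1,0,0,-0.2,0,0,0,1]'

```text
time_s: 14.68
tcp_pos: [0.5338, -0.1669, 0.109]
ee_rot: [-3.141, 0.002, 3.06]
force: [-5.0, 0.7, 18.9]
opening: 0.008
```

Request:
send_rows --steps '[0,0,-0.1,0,0,0,1,0,0,-0.2,0,0,0,1,0,0,-0.2,0,0,0,1]'

```text
time_s: 14.93
tcp_pos: [0.5339, -0.167, 0.1088]
ee_rot: [-3.14, 0.003, 3.06]
force: [-10.3, 2.8, 30.8]
opening: 0.008
```

Request:
send_rows --steps '[0,0,0.2,0,0,0,1,0,0,0.2,0,0,-0.1,1,0,0,0.2,0,0,-0.2,1,0,0,0.2,0,0,-0.3,1,0,0,0.2,0,0,-0.4,1]' --force 120

```text
time_s: 15.35
tcp_pos: [0.5338, -0.1667, 0.109]
ee_rot: [3.142, 0.002, 2.655]
force: [-3.9, 2.5, 19.2]
opening: 0.0075
```

Run:
```python
from h import *
f=grab_frame("wrist");o=get_obs();print(o['tcp_pos'],o['ee_rot'],o['force'],o['torque'])
cv2.imwrite("pics/w16.png",f["color"])
```

```text
[ 0.53381209 -0.16670523  0.10902284] [3.14147802e+00 2.18044358e-03 2.64870756e+00] [-4.6465365   1.66247187 18.36972721] [0.36042707 1.01641716 0.06033677]
```

View pics/w16.png

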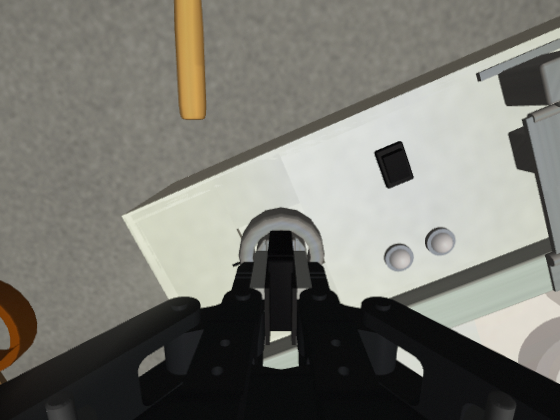

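Request:
send_rows --steps '[0,0,0,0,0,-0.1,1,0,0,0,0,0,-0.2,1,0,0,0,0,0,-0.3,1,0,0,0,0,0,-0.4,1,0,0,0,0,0,-0.5,1]'

```text
time_s: 15.82
tcp_pos: [0.534, -0.1663, 0.109]
ee_rot: [3.14, 0.002, 2.155]
force: [-4.1, 4.2, 18.6]
opening: 0.0076
```

Request:
send_rows --steps '[0,0,0,0,0,-0.1,1,0,0,0,0,0,-0.2,1,0,0,0,0,0,-0.3,1,0,0,0,0,0,-0.4,1,0,0,0,0,0,-0.5,1]'

```text
time_s: 16.23
tcp_pos: [0.5343, -0.1661, 0.1091]
ee_rot: [3.139, 0.0, 1.655]
force: [-2.7, 4.4, 18.7]
opening: 0.0077
```

Run:
```python
from h import *
o=get_obs();print(o['tcp_pos'],o['ee_rot'],o['force'],o['torque'],o['q'])
```

```text
[ 0.53430861 -0.16611645  0.10905203] [3.13856702e+00 4.13715880e-04 1.65512740e+00] [-2.6968356   4.44273205 18.66931475] [0.90035851 0.61295075 0.13758166] [-4.39095807e-01  4.98681863e-01  1.57051907e+00  1.31591148e-03
  1.06956475e+00 -5.24058177e-01]
```

Request:
send_rows --steps '[0,0,0,0,0,-0.1,1,0,0,0,0,0,-0.2,1,0,0,0,0,0,-0.3,1,0,0,0,0,0,-0.3,1]'

```text
time_s: 16.57
tcp_pos: [0.5345, -0.1661, 0.109]
ee_rot: [3.138, -0.001, 1.355]
force: [-2.1, 4.8, 17.8]
opening: 0.008
```

Run:
```python
from h import *
o=get_obs();print(o['tcp_pos'],o['ee_rot'],o['force'],o['torque'])
```

```text
[ 0.53451103 -0.16609096  0.10904176] [ 3.13815460e+00 -5.71838348e-04  1.35472813e+00] [-2.13662135  4.76024389 17.7673401 ] [0.88779526 0.47857935 0.08904535]
```

Request:
send_rows --steps '[0,0,0,0,0,-0.05,1,0,0,0,0,0,-0.08,1,0,0,0,0,0,-0.08,1,0,0,0,0,0,-0.08,1]'

```text
time_s: 16.9
tcp_pos: [0.5344, -0.1661, 0.109]
ee_rot: [3.138, -0.001, 1.28]
force: [-3.2, 4.1, 18.6]
opening: 0.0079
```

Run:
```python
from h import *
o=get_obs();print(o['tcp_pos'],o['ee_rot'],o['force'],o['torque'])
g=grab_frame("side");crop(g,200,110,340,220,5,"s21.png");f=grab_frame("wrist");cv2.imwrite("pics/w17.png",f["color"])
o=get_obs();print(o['torque'],o['ee_rot'])
```

```text
[ 0.53444696 -0.16612196  0.10903586] [ 3.13835442e+00 -7.43515336e-04  1.27990603e+00] [-3.24685212  4.13785333 18.58737776] [0.86962126 0.51692801 0.0790696 ]
[0.84703824 0.53566632 0.07447694] [ 3.13833031e+00 -7.42047476e-04  1.28002439e+00]
```

View pics/s21.png

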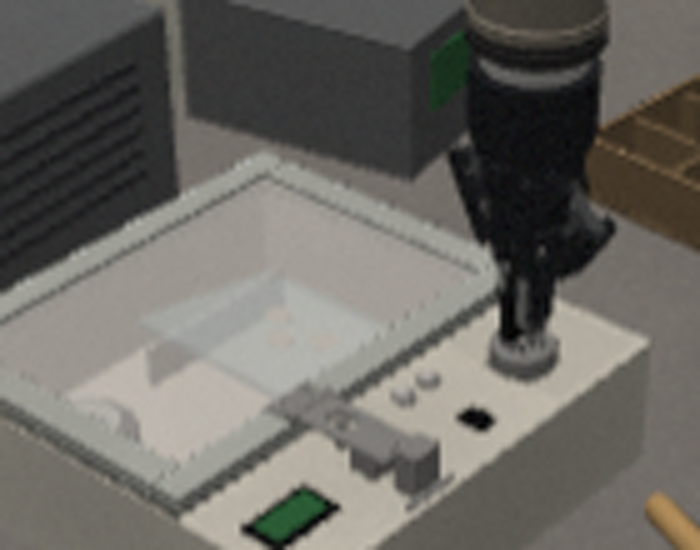

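View pics/w17.png

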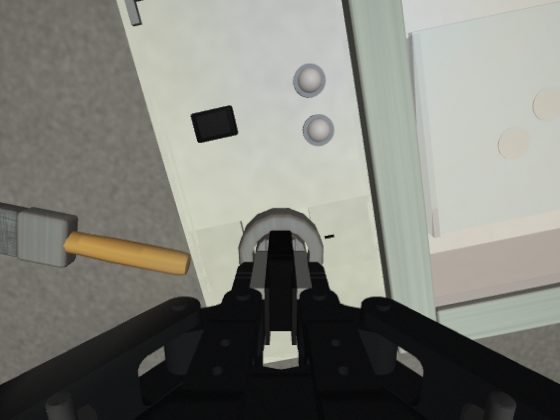

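Request:
send_rows --steps '[0,0,0,0,0,-0.05,1,0,0,0,0,0,-0.08,1,0,0,0,0,0,-0.08,1]'

```text
time_s: 17.25
tcp_pos: [0.5344, -0.1661, 0.109]
ee_rot: [3.138, -0.001, 1.199]
force: [-3.1, 4.4, 17.7]
opening: 0.0077
```

Run:
```python
from h import *
o=get_obs();print(o['tcp_pos'],o['ee_rot'],o['force'],o['torque'])
f=grab_frame("wrist");crop(f,210,190,350,300,5,"w18.png")
```

```text
[ 0.53442508 -0.16610105  0.10904841] [ 3.13846782e+00 -8.82611536e-04  1.19888266e+00] [-3.10108699  4.42572162 17.74733156] [0.91625304 0.5223256  0.23278285]
```

View pics/w18.png

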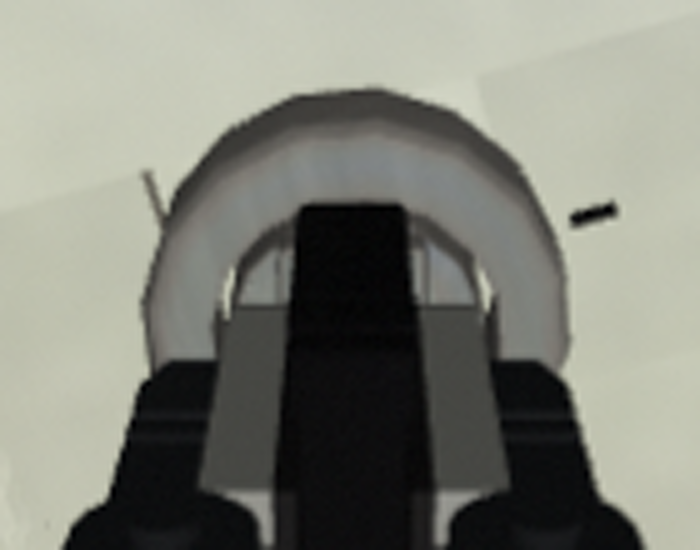

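Request:
send_rows --steps '[0,0,0,0,0,-0.04,1,0,0,0,0,0,-0.04,1,0,0,0,0,0,-0.04,1,0,0,0,0,0,-0.04,1,0,0,0,0,0,-0.04,1]'

```text
time_s: 17.72
tcp_pos: [0.5344, -0.1661, 0.109]
ee_rot: [3.139, -0.001, 1.161]
force: [-2.0, 3.8, 18.0]
opening: 0.0075
```

Run:
```python
from h import *
o=get_obs();print(o['tcp_pos'],o['ee_rot'],o['force'],o['torque'],o['opening'])
f=grab_frame("wrist");crop(f,210,190,350,300,5,"w19.png")
g=grab_frame("side");cv2.imwrite("pics/s22.png",g["color"]);t=grab_frame("top");cv2.imwrite("pics/t22.png",t["color"])
o=get_obs();print(o['tcp_pos'],o['ee_rot'],o['torque'],o['time_s'])
```

```text
[ 0.53438614 -0.16608195  0.10904161] [ 3.13861685e+00 -9.39208280e-04  1.16076717e+00] [-1.99228259  3.81686698 17.9835833 ] [0.87274888 0.60859085 0.42480381] 0.007537781020377605
[ 0.53437969 -0.1660649   0.10901142] [ 3.13866358e+00 -9.30422787e-04  1.16081401e+00] [0.90876955 0.4951226  0.35973124] 17.8667
```

View pics/w19.png

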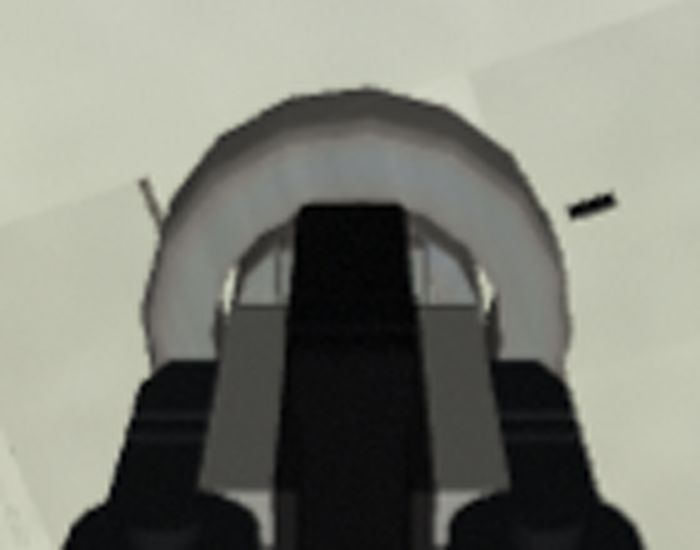

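View pics/s22.png

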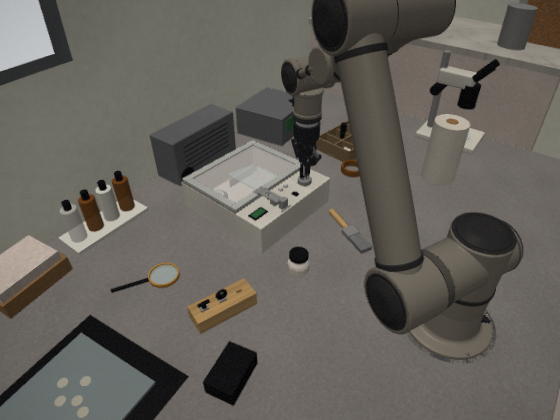

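View pics/t22.png

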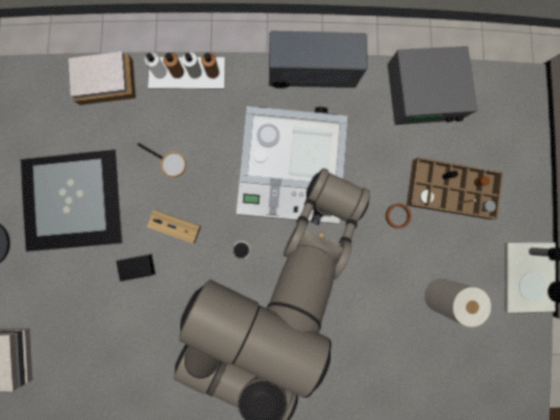

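```bash
python3 -c "
from bench import *
print(sign_off())"
```

```text
the job is handed in; nothing more can be done
None
```

The clasp is snapped shut, and the square-headed key is fully home in the switch, turned clockwise and held against its stop. I handed the job in at about 18 s, with the gripper still holding the key at 120 N; the hand-in gave no verdict.

**Clasp:** I swung it down and pressed. The force rose to at least 4.7 N, dropped as it snapped in, then met a hard stop. The side picture shows it flat in its catch, with the lid shut.

**Key:** It slid in without jamming. It stopped hard at 0.109 m tool height, the value I expected for fully home.

**Turn:** The resisting torque jumped from about 0.08 to 0.23 N m, then to about 0.4 N m as I pushed a little further. The tool had turned about 1.90 rad by the end, against the 1.75 rad expected before the stop. I put the difference down to flex and a little slip in the grip. The last wrist picture shows the slot insert turned with the key. I saw no lamp light up.

**Surroundings:** In the final side and top pictures the other two keys are still in the stand and the other things look unmoved.

**What disagreed:**
- The shut fingertips end about 2 cm short of the reported TCP. My first sweep therefore passed over the clasp without touching it, and I lowered later heights to allow for this.
- The wrist camera's sideways calibration was about 2 mm off, so I lined the key up with the slot by their relative positions in the picture.

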